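Clear the drying mat into the holders

TASK

The rinsed small labware on the drying mat is dry: sort it into its holders. Stand each rubber stopper on its narrow end in a round seat of the stopper block, lay each cuvette in a bay of the two-bay cuvette rack and lay the capped sample tube in the tube cradle, one piece to a place, each resting fully down. Leave the beaker and the timer where they stand.

Things in the scene. Friction and masses are not known exactly. Their poses are not given: they have to be found in the camera images.
- stopper_a: red-brown rubber stopper, 26 mm tall, standing on its narrow end (21 mm across, widening to 28 mm at the top) on the drying mat (mat top is 2 mm above the bench). Origin: centre of its underside; z up. The two stoppers are alike.
- stopper_b: red-brown rubber stopper, 26 mm tall, standing on its narrow end (21 mm across, widening to 28 mm at the top) on the drying mat (mat top is 2 mm above the bench). Origin: centre of its underside; z up. The two stoppers are alike.
- cuvette_a: translucent white plastic photometer cuvette, a square bar 13 x 46 x 13 mm lying on its side on the drying mat (mat top is 2 mm above the bench). Origin: centre of its underside; y along its length, z up. Grasp across the 13 mm width. The two cuvettes are alike.
- cuvette_b: translucent white plastic photometer cuvette, a square bar 13 x 46 x 13 mm lying on its side on the drying mat (mat top is 2 mm above the bench). Origin: centre of its underside; y along its length, z up. Grasp across the 13 mm width. The two cuvettes are alike.
- sample_tube: capped plastic sample tube, white with a blue cap, 103 mm long, 20 x 20 mm across, lying on the drying mat (mat top is 2 mm above the bench). Origin: centre of its underside; y along its length, z up. Grasp across the middle; either end may point either way in the cradle.
- stopper_block: flat grey plastic block, 60 x 146 mm, 12 mm high, fixed, with two round recessed seats 36 mm wide, dark floor 5 mm above the bench. Origin: centre of its underside; y along its length, z up. Seat centres at x = 0, y = -36 and +36 mm. A seated stopper stands up 19 mm over the block.
- cuvette_rack: mid-grey plastic rack, 48 x 142 mm, fixed, two bays end to end. Origin: centre of its underside; y along its length, z up. Bay centres: x = 0, y = -36 and +36 mm. A cuvette lies along y on saddle floors 9 mm above the bench, between flared horns (25 mm apart at the foot, 20 mm high) and end stops 56 mm apart. Finger gap between a bay's saddles: 33 mm, down to the plate 5 mm above the bench.
- tube_cradle: light grey metal plate, 56 x 142 mm, fixed, with two dark plastic saddles and end stops. Origin: centre of its underside, which is the bay centre; y along its length, z up. The tube lies along y on saddle floors 9 mm above the bench, between flared horns (33 mm apart at the foot, 22 mm high) and end stops 118 mm apart. Finger gap between the saddles: 58 mm, down to the plate 5 mm above the bench.
- beaker: bystander: clear plastic beaker, 59 mm across, 72 mm tall, standing behind the holders. Origin: centre of its underside, z up. Not to be moved.
- timer: bystander: light grey square bench timer, 62 x 62 x 18 mm, lying left of the holders. Origin: centre of its underside, z up. Not to be moved.
Not all that is in view belongs to the job. There is more than one size of the sample_tube; the one meant has the size given above.

How it is judged:
At the end, for the whole second after the job is handed in: At rest, one to a place: cuvettes in the rack's bays (within 11 mm across, 10 along, 0.35 rad), stoppers upright in the seats (12 mm), tube in its cradle (11 mm across, 12 along, 0.25 rad); undersides below 12 mm (stoppers 8 mm) over the holder's foot, level to 0.2 rad (x of cuvette_a in the frame of cuvette_rack between -0.011 and 0.011 m and (y of cuvette_a in the frame of cuvette_rack between -0.046 and -0.026 m or y of cuvette_a in the frame of cuvette_rack between 0.026 and 0.046 m) and z of each of cuvette_a, cuvette_b in the frame of cuvette_rack below 0.012 m and linear speed of each of cuvette_a, cuvette_b, stopper_a, stopper_b, sample_tube below 0.02 m/s and angle between the y axis of each of cuvette_a, cuvette_b and the y axis of cuvette_rack, either way round below 0.35 rad and angle between each of cuvette_a, cuvette_b, stopper_a, stopper_b, sample_tube's own z axis and vertical below 0.2 rad and x of cuvette_b in the frame of cuvette_rack between -0.011 and 0.011 m and (y of cuvette_b in the frame of cuvette_rack between -0.046 and -0.026 m or y of cuvette_b in the frame of cuvette_rack between 0.026 and 0.046 m) and x of stopper_a in the frame of stopper_block between -0.012 and 0.012 m and (y of stopper_a in the frame of stopper_block between -0.048 and -0.024 m or y of stopper_a in the frame of stopper_block between 0.024 and 0.048 m) and z of each of stopper_a, stopper_b in the frame of stopper_block below 0.008 m and x of stopper_b in the frame of stopper_block between -0.012 and 0.012 m and (y of stopper_b in the frame of stopper_block between -0.048 and -0.024 m or y of stopper_b in the frame of stopper_block between 0.024 and 0.048 m) and x of sample_tube in the frame of tube_cradle between -0.011 and 0.011 m and y of sample_tube in the frame of tube_cradle between -0.012 and 0.012 m and z of sample_tube in the frame of tube_cradle below 0.012 m and angle between the y axis of sample_tube and the y axis of tube_cradle, either way round below 0.25 rad and horizontal distance between cuvette_a and cuvette_b above 0.045 m and horizontal distance between stopper_a and stopper_b above 0.045 m); the robot touches nothing.
It fails at once if the beaker is shifted more than 20 mm (distance of beaker from where it was at the start of the episode above 0.02 m).
It fails at once if the timer is shifted more than 20 mm (distance of timer from where it was at the start of the episode above 0.02 m).
It also fails if it takes over 144 s, if anything falls off the work surface, if the arm or the gripper's body presses on something with over 40 N, if the wrist force passes 120 N, or if a joint passes its speed limit or range.

ROBOT

A 6-joint arm with a two-finger parallel gripper is mounted at the origin on a cart in front of the work surface, level with it; the furniture and walls round the work are solid. World frame = base frame: x ahead of the robot, y to its left, z up, the work surface at z = 0. Lengths are in m, angles in rad, forces in N, time in s.
With the tool pointing down it reaches from about 0.225 to 0.875 m from the base axis. Payload 3.4 kg.
Tool frame: the origin (TCP) lies at the very end of the fingers, on their centre line; the grasp point (between the pads) lies 19 mm behind it (manip.grasp_offset is the distance from the TCP to the grasp point, in m); x points along the fingers, y is the direction in which the jaws open and shut, and the axes are right-handed (so a half turn about x gives the same grasp; the last joint's range is limited). The gripper opens to 85 mm and grips with 20 to 120 N. Pads are 22 mm wide; open, the fingers measure 114 mm over their backs; the gripper's body (76 mm by 85 mm) begins 54 mm behind the grasp point. The pads swing forward as they close: fully open they stand 13 mm farther back than shut.
Start: joints at [1.053, 0.276, 1.505, -0, 1.361, -0.121], TCP at [0.222, 0.53, 0.192] pointing down, gripper open.
Joint ranges: [-2.89, 2.89], [-0.75, 2.08], [0.22, 2.7], [-1.18, 4.32], [0.11, 2.71], [-2.7, 2.7]. Speed limits (rad/s): [2.57, 2.57, 3.14, 3.14, 3.14, 3.14].

INTERFACE

Orientations are given as a unit quaternion [w, x, y, z].
In Python, from rig import manip gives the robot as it stands.
- The arm moves only by the tool step_arm, never from a script. Its argument "increments" is a list of rows, each an object with "grip": the opening, from 0 (shut) to 1 (fully open); "delta_pos": the shift along the world's x, y, z in m, a list of three; "twist": the turn about the world's z in degrees. A call has 1 to 10 rows; each row shifts and turns the commanded pose from where the row before left it; what a row does not reach is not made up. A row lasts 1/12 s, in which the tool goes at most 41.7 mm and 7.16 degrees, less where a joint would pass 70% of its speed; a pose out of reach is approached as far as the arm can. A call with a gripper value outside its range is refused whole. The fingers move at their own pace and stop on an object; "force" is the grip in N (left out, the last holds). Time passes only in rows, so rows that do not move let the fingers close. It gives the time, the measured TCP pose, the force and the opening at its end, in the units of the state.
- manip.get_state(): the state, without advancing time (a new reading comes with each control period).
- manip.get_image(name): name is "scene" or "top" or "wrist"; returns a dict with "img" (420x560x3 uint8, red, green, blue), "fx", "fy", "cx", "cy" (pixels), "rvec" (rotation vector, rad) and "tvec" (3), from world to camera coordinates, as OpenCV has them; the wrist camera has in their place "mount" (4x4, takes a point from camera to tool coordinates, whose origin is the TCP and whose axes are the tool frame's). Camera axes: x right, y down, z forward; pixel columns grow to the right and rows downward; lengths in m; the calibration is good to about 2 mm. A picture is of the moment at which its call begins: read the wrist's pose just before it. There is no depth.
- manip.sign_off(): hands the job in, once; it reports no verdict.
The state is a dict: "clock": time; "qpos": joint angles; "qd": joint speeds; "effort": joint torques, N m; "position": TCP position; "ee_rot": TCP orientation; "contact_force": force on the tool from outside, world axes, zero at the start; "moment": the same for the moment, N m; "width": finger opening in m.
Only numpy, scipy, OpenCV 4.12 (cv2) and the standard library are available. Lean on these libraries where they do the work, as an engineer would, in place of code of your own. Each camera call takes 0.05 s, during which the arm holds its last target. There are 200 camera calls.

## Working session

There is one attempt and no reset: what is moved stays moved. The work goes in short steps, Python scripts to look and compute and a tool call to move; the robot and the scene stay as the last step left them, time stands still between calls to the robot, and variables do not carry over. Pictures are saved under pics/ and viewed, about 12 in all and at most 16, crops included, and the job is handed in when it is done.

Besides the shell and the picture viewer there is one more tool, called after "Request:" by a JSON object that holds its "method" and its "body". step_arm: Moves the arm, as the interface text tells. Its arguments: {"type":"object","properties":{"increments":{"type":"array"},"force":{"type":"number"}},"required":["increments"]}

```bash
mkdir -p pics; ls; python3 - <<'E'
from rig import manip
import cv2,pickle
print(manip.get_state()); print(manip.grasp_offset)
d={n:manip.get_image(n) for n in("top","scene")}
pickle.dump(d,open("d0.pkl","wb"))
for n in d:
    cv2.imwrite(f"pics/{n}0.png",d[n]["img"][:,:,::-1]); print({k:v for k,v in d[n].items() if k!="img"})
E
```

```text
pics
{'clock': 0.0, 'qpos': array([ 1.05298799e+00,  2.76640738e-01,  1.50614312e+00,  8.07623879e-06,
        1.36069739e+00, -1.20965182e-01]), 'qd': array([-0.0005371 , -0.00110953, -0.00049878,  0.00055316,  0.00072153,
        0.000746  ]), 'effort': array([-1.96586559e-03, -4.16778481e+01, -2.45803821e+01,  1.78482048e-05,
        1.11054821e-02,  2.64267840e-05]), 'position': array([0.22192634, 0.52979501, 0.19150972]), 'ee_rot': array([ 0.69301987,  0.13875384,  0.69344447, -0.14001999]), 'contact_force': array([0.03959957, 0.2418844 , 0.68784751]), 'moment': array([-0.0072355 , -0.00059022, -0.01325225]), 'width': 0.08542895280104694}
0.0187
{'fx': 450.6695012436183, 'fy': 450.6695012436183, 'cx': 275.9965354045539, 'cy': 205.46186725954138, 'rvec': array([ 2.1896386 , -2.13508691,  0.10420289]), 'tvec': array([0.23474647, 0.55094493, 1.39883248])}
{'fx': 443.8063914944743, 'fy': 443.8063914944743, 'cx': 276.0258581396716, 'cy': 215.0604203248569, 'rvec': array([ 1.91301047, -0.58716375,  0.39903587]), 'tvec': array([-0.32314864,  0.25059185,  0.90669743])}
```

View pics/top0.png

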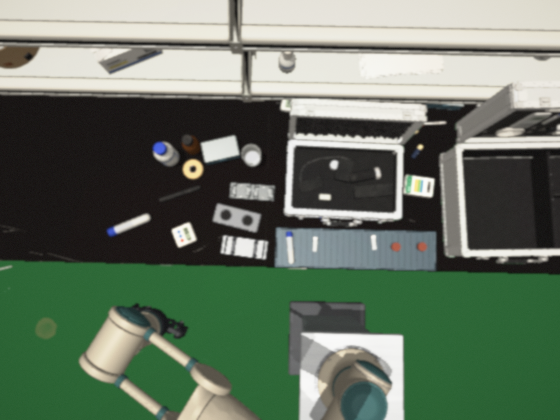

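View pics/scene0.png

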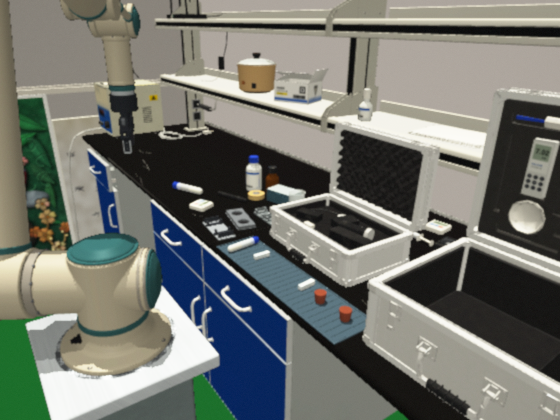

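Top view: the stoppers are at (396,246) and (422,247), the cuvettes at (315,243) and (374,242). There are two tube candidates: one on the mat at (290,248), about 33 px long (about 103 mm), and one off the mat at (129,225), about 44 px (about 135 mm). The mat tube fits the description. I'll confirm it in enlarged crops.

```bash
cat > h.py <<'E'
import numpy as np,cv2
def ray(c,uv,z):
    "top/scene camera pixel -> world point on plane z"
    R=cv2.Rodrigues(np.asarray(c["rvec"]))[0];t=np.asarray(c["tvec"])
    d=R.T@np.array([(uv[0]-c["cx"])/c["fx"],(uv[1]-c["cy"])/c["fy"],1]);o=-R.T@t
    return o+d*(z-o[2])/d[2]
def rect(c,mask,z,amin=10,off=(0,0)):
    "blobs -> (pixel centroid, world centre, long-axis angle deg, l, w mm)"
    out=[]
    for k in cv2.findContours(mask.astype(np.uint8),cv2.RETR_EXTERNAL,cv2.CHAIN_APPROX_NONE)[0]:
        if cv2.contourArea(k)<amin: continue
        w=np.array([c_ for c_ in (ray(c,p[0]+np.array(off),z)[:2]*1000 for p in k)],np.float32)
        (ctr,s,a)=cv2.minAreaRect(w)
        if s[0]<s[1]: a+=90; s=s[::-1]
        out.append((np.round(k[:,0].mean(0)+off),np.round(ctr,1),round((a+90)%180-90,1),np.round(s,1)))
    return out
E
python3 - <<'E'
import pickle,cv2,numpy as np
from h import *
d=pickle.load(open("d0.pkl","rb"));t=d["top"];im=t["img"]
a=cv2.resize(im[135:275,95:295],None,fx=4,fy=4,interpolation=cv2.INTER_CUBIC)
cv2.imwrite("pics/c1.png",a[:,:,::-1])
a=cv2.resize(im[215:275,270:445],None,fx=4.5,fy=4.5,interpolation=cv2.INTER_CUBIC)
cv2.imwrite("pics/c2.png",a[:,:,::-1])
hsv=cv2.cvtColor(im,cv2.COLOR_RGB2HSV)
m=np.zeros(im.shape[:2],bool);m[228:270,277:437]=1
print("red",rect(t,m&((hsv[...,0]<12)|(hsv[...,0]>170))&(hsv[...,1]>90)&(hsv[...,2]>70),.028))
print("white",rect(t,m&(im.min(2)>140),.015))
print("blue",rect(t,m&(im[...,2]>im[...,0].astype(int)+60),.022,3))
for p in [(129,225)]: print(ray(t,p,0))
for n,p in dict(case_near=(285,218),case_r=(405,218),mat_r=(437,268),rcase=(443,258)).items(): print(n,ray(t,p,0),ray(t,p,.1))
E
```

```text
red [(array([421., 246.]), array([ 426.9, -209.6]), -88.5, array([25.4, 21.9])), (array([395., 246.]), array([ 424.9, -129.7]), -88.5, array([22.2, 21.9]))]
white [(array([303., 254.]), array([392.5, 160.8]), 1.1, array([59.9,  9.5])), (array([314., 244.]), array([427.1, 124.8]), -9.3, array([57.2, 26.9])), (array([373., 242.]), array([437.6, -62.9]), 5.8, array([51.6, 21.2])), (array([290., 248.]), array([415. , 205.8]), 1.2, array([107.5,  66.9]))]
blue [(array([288., 234.]), array([457.4, 206.8]), -88.7, array([15.8, 15.8]))]
[0.47279083 0.72221889 0.        ]
case_near [0.50808004 0.21879727 0.        ] [0.50022697 0.21978181 0.1       ]
case_r [ 0.51774868 -0.16755693  0.        ] [ 0.50922932 -0.13994763  0.1       ]
mat_r [ 0.36070406 -0.26838802  0.        ] [ 0.36300708 -0.23383017  0.1       ]
rcase [ 0.39282162 -0.2878395   0.        ] [ 0.39291133 -0.25194119  0.1       ]
```

View pics/c1.png

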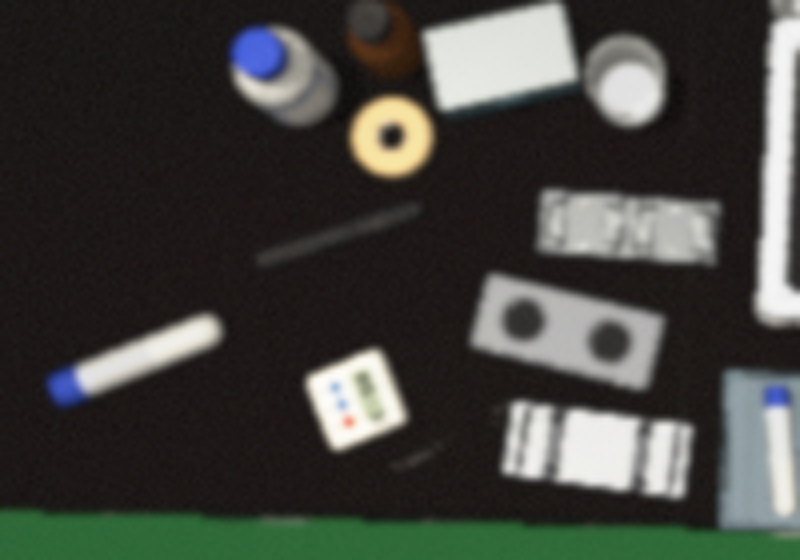

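View pics/c2.png

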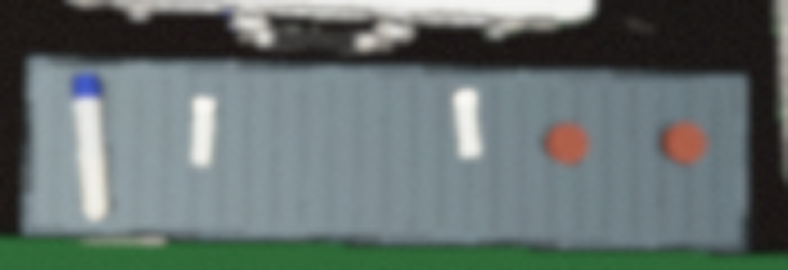

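The crop confirms it: the tube on the mat at crop (89,147) is 103 mm long, and the off-mat one is clearly longer, so it's a decoy. The rack is at crop1 (628,227), the block at (567,332), the cradle at (597,450) and the beaker at (627,82). Next I'll measure them.

```bash
cat >> h.py <<'E'
def up(c,roi,s=4):
    "crop roi=(u0,u1,v0,v1), upscale; returns image and camera dict matching it"
    u0,u1,v0,v1=roi
    im=cv2.resize(c["img"][v0:v1,u0:u1],None,fx=s,fy=s,interpolation=cv2.INTER_CUBIC)
    k=dict(c);k["fx"]=c["fx"]*s;k["fy"]=c["fy"]*s
    k["cx"]=(c["cx"]-u0+.5)*s-.5;k["cy"]=(c["cy"]-v0+.5)*s-.5
    return im,k
E
python3 - <<'E'
import pickle
from h import *
d=pickle.load(open("d0.pkl","rb"));t=d["top"]
def pr(n,l):
    for r in l: print(n,*r)
im,k=up(t,(278,437,228,264));h=cv2.cvtColor(im,cv2.COLOR_RGB2HSV)
pr("red",rect(k,((h[...,0]<12)|(h[...,0]>170))&(h[...,1]>90)&(h[...,2]>70),.028,100))
wh=(im.min(2)>165); bl=(im[...,2]>im[...,0].astype(int)+60)
pr("cuv",rect(k,wh,.015,100)); pr("tube",rect(k,wh|bl,.019,100))
def hold(n,roi,z,th):
    im,k=up(t,roi);m=(im.min(2)>th).astype(np.uint8)
    m=cv2.morphologyEx(m,cv2.MORPH_CLOSE,np.ones((25,25)))
    pr(n,rect(k,m,z,1000))
hold("rack",(225,279,178,204),.012,55)
hold("block",(209,266,200,233),.012,70)
hold("cradle",(216,272,232,263),.006,90)
im,k=up(t,(209,266,200,233)); g=im.max(2)
pr("seats",[r for r in rect(k,cv2.morphologyEx((g<95).astype(np.uint8),cv2.MORPH_OPEN,np.ones((5,5))),.008,300)])
E
```

```text
red [471.  75.] [ 424.9 -129.3] -88.5 [26.8 24.2]
red [575.  75.] [ 427.4 -211. ] -88.5 [27.6 25. ]
cuv [48. 89.] [406.  202.3] 6.0 [86.1 21.3]
cuv [148.  64.] [427.4 123.2] -1.8 [51.6 17.7]
cuv [383.  57.] [437.7 -63. ] 4.3 [49.9 18.7]
tube [48. 89.] [405.9 202.4] 6.0 [85.9 21.2]
tube [148.  64.] [427.3 123.5] -1.8 [51.5 17.7]
tube [383.  57.] [437.6 -62.2] 4.3 [49.8 18.7]
tube [44. 24.] [458.  205.9] -88.5 [18.3 15.9]
rack [111.  58.] [586.4 329.2] 86.6 [149.   65.4]
block [113.  74.] [500.6 374.9] 77.4 [152.8  74.2]
cradle [110.  58.] [416.5 347.4] 83.9 [149.6  71.8]
seats [154.  82.] [498.  340.3] -88.6 [29.  28.2]
seats [67. 60.] [514.3 410.5] 2.1 [29.1 28.2]
seats [112.  68.] [510.3 373.7] -88.6 [183.6 105.7]
```

Request:
{"method": "step_arm", "body": {"increments": [{"grip": 1, "delta_pos": [0.02, -0.015, 0.012], "twist": -7}, {"grip": 1, "delta_pos": [0.02, -0.015, 0.012], "twist": -7}, {"grip": 1, "delta_pos": [0.02, -0.015, 0.012], "twist": -7}, {"grip": 1, "delta_pos": [0.02, -0.015, 0.012], "twist": -7}, {"grip": 1, "delta_pos": [0.02, -0.015, 0.012], "twist": -7}, {"grip": 1, "delta_pos": [0.02, -0.015, 0.012], "twist": -7}, {"grip": 1, "delta_pos": [0.02, -0.015, 0.012], "twist": -7}, {"grip": 1, "delta_pos": [0.02, -0.015, 0.012], "twist": -7}, {"grip": 1, "delta_pos": [0.02, -0.015, 0.012], "twist": -7}, {"grip": 1, "delta_pos": [0, 0, 0], "twist": 0}]}}

```text
clock: 0.93
position: [0.4068, 0.3933, 0.3023]
ee_rot: [0.518, 0.484, 0.515, -0.482]
contact_force: [0.2, 0.4, 0.7]
width: 0.0854
```

```bash
cat >> h.py <<'E'
from scipy.spatial.transform import Rotation as Ro
def pose(s):
    w,x,y,z=s["ee_rot"];T=np.eye(4);T[:3,:3]=Ro.from_quat([x,y,z,w]).as_matrix();T[:3,3]=s["position"];return T
def st(s):
    y=pose(s)[:3,1];print("t%.1f"%s["clock"],"pos",np.round(s["position"]*1000,1),"jaw",round(np.degrees(np.arctan2(y[1],y[0])),1),"w",round(s["width"]*1000,1),"q",np.round(s["qpos"],2),"F",np.round(s["contact_force"],1))
def wrist(manip,name=None):
    "wrist image as a camera dict with world->camera rvec,tvec"
    s=manip.get_state();c=manip.get_image("wrist")
    M=np.linalg.inv(pose(s)@c["mount"]);c["rvec"]=cv2.Rodrigues(M[:3,:3])[0];c["tvec"]=M[:3,3]
    if name: cv2.imwrite(name,c["img"][:,:,::-1])
    st(s);return c
E
python3 - <<'E'
from rig import manip
from h import *
import pickle
c=wrist(manip,"pics/w1.png");print(c["mount"].round(3),c["fx"]);pickle.dump(c,open("w1.pkl","wb"))
E
```

```text
t0.9 pos [406.8 393.3 302.3] jaw 3.8 w 85.4 q [ 0.65  0.22  1.32 -0.    1.6   0.58] F [0.2 0.4 0.7]
[[ 0.    -0.299  0.954 -0.182]
 [ 1.     0.    -0.     0.001]
 [ 0.     0.954  0.299 -0.077]
 [ 0.     0.     0.     1.   ]] 345.2725731394421
```

View pics/w1.png

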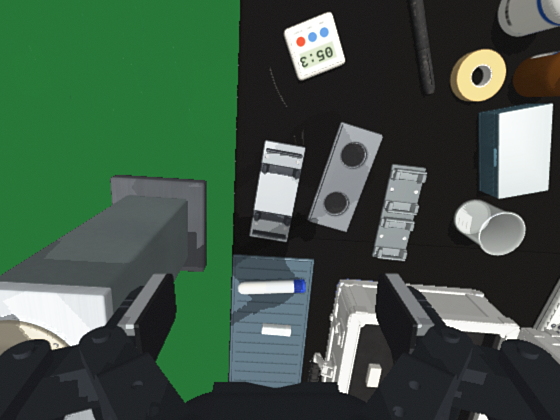

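The wrist view shows the cradle around (278,190), the block at (346,177) with seats at (353,154) and (336,203), the rack at (400,212), the tube at (270,287) and cuvette_a at (277,331). I'll measure all of these from here.

```bash
python3 - <<'E'
import pickle
from h import *
c=pickle.load(open("w1.pkl","rb"))
def pr(n,l):
    for r in l: print(n,*r)
def hold(n,roi,z,th,ker=21):
    im,k=up(c,roi,3);m=(im.min(2)>th).astype(np.uint8)
    m=cv2.morphologyEx(m,cv2.MORPH_CLOSE,np.ones((ker,ker)));m=cv2.morphologyEx(m,cv2.MORPH_OPEN,np.ones((9,9)))
    pr(n,rect(k,m,z,3000))
    return m,im
M=[]
M.append(hold("cradle",(242,312,134,250),.005,75)[1])
m,im=hold("block",(306,386,118,238),.012,75);M.append(im)
M.append(hold("rack",(368,432,158,266),.006,60)[1])
im,k=up(c,(306,386,118,238),3)
pr("seats",rect(k,cv2.morphologyEx((im.max(2)<75).astype(np.uint8),cv2.MORPH_OPEN,np.ones((9,9))),.009,800))
im,k=up(c,(236,311,272,342),3)
pr("wh",rect(k,im.min(2)>170,.015,500));pr("bl",rect(k,(im[...,2]>im[...,0].astype(int)+90),.02,200))
H=max(i.shape[0] for i in M)
cv2.imwrite("pics/m1.png",np.hstack([cv2.copyMakeBorder(i,0,H-i.shape[0],0,9,0) for i in M])[:,:,::-1])
E
```

```text
cradle [101. 178.] [412.7 347.9] 83.8 [143.1  57.6]
block [113. 179.] [503.2 376. ] 77.2 [145.6  65.6]
rack [ 94. 163.] [593.7 327.6] 87.0 [145.   53.2]
seats [115. 175.] [509.8 373.2] -84.7 [174.1 113.5]
wh [121. 178.] [427.8 123.9] -2.1 [47.1 16.7]
wh [92. 47.] [406.6 200.4] 5.9 [85.4 19.6]
bl [191.  43.] [457.9 209.8] -85.2 [22.2 16.2]
```

View pics/m1.png

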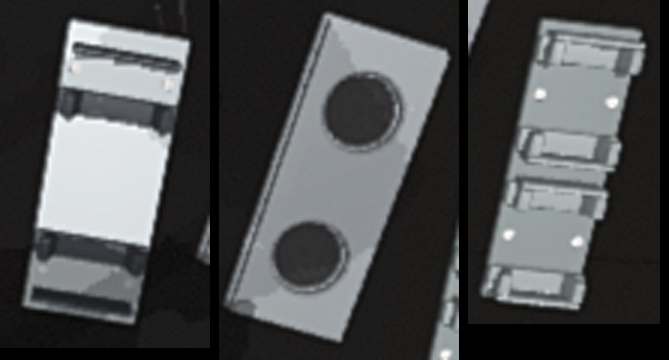

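```bash
python3 - <<'E'
import pickle
from h import *
c=pickle.load(open("w1.pkl","rb"));im,k=up(c,(368,432,158,266),3)
P=[ray(k,p,.005)[:2]*1000 for p in [(72,93),(144,102),(40,234),(109,241)]];print(np.round(P,1),np.mean(P,0))
m=(im.min(2)>60).astype(np.uint8)
# left plate edge
e=np.array([ray(k,(np.argmax(m[v]>0),v),.005)[:2]*1000 for v in range(70,260,8)]);print(e[::3].round(1));l=cv2.fitLine(e.astype(np.float32),cv2.DIST_HUBER,0,.01,.01).ravel();print(l,np.degrees(np.arctan2(l[1],l[0])))
E
```

```text
[[577.4 365. ]
 [612.5 362.9]
 [573.5 292.6]
 [608.5 291.1]] [593.00042294 327.87422568]
[[570.3 375.7]
 [569.9 364. ]
 [569.4 352.1]
 [568.9 340. ]
 [567.9 327.8]
 [567.9 315.4]
 [566.9 302.8]
 [565.9 289.9]]
[5.0486743e-02 9.9872476e-01 5.6795111e+02 3.2845544e+02] 87.10609
```

Fused estimates in mm: cradle (413.5,347.7) yaw −6.2°, seats (498,340) and (514,410.5), rack (592.3,328) yaw −3.1°. I'll pick the tube first.

Request:
{"method": "step_arm", "body": {"increments": [{"grip": 1, "delta_pos": [0.001, -0.015, -0.014], "twist": 7}, {"grip": 1, "delta_pos": [0.001, -0.015, -0.014], "twist": 7}, {"grip": 1, "delta_pos": [0.001, -0.015, -0.014], "twist": 7}, {"grip": 1, "delta_pos": [0.001, -0.015, -0.014], "twist": 7}, {"grip": 1, "delta_pos": [0.001, -0.015, -0.014], "twist": 7}, {"grip": 1, "delta_pos": [0.001, -0.015, -0.014], "twist": 7}, {"grip": 1, "delta_pos": [0.001, -0.015, -0.014], "twist": 7}, {"grip": 1, "delta_pos": [0.001, -0.015, -0.014], "twist": 7}, {"grip": 1, "delta_pos": [0, -0.015, -0.014], "twist": 7}, {"grip": 1, "delta_pos": [0, -0.015, -0.014], "twist": 7}]}}

```text
clock: 1.82
position: [0.4086, 0.2452, 0.159]
ee_rot: [0.7, 0.094, 0.702, -0.094]
contact_force: [-0.4, -0.2, 0.2]
width: 0.0853
```

Request:
{"method": "step_arm", "body": {"increments": [{"grip": 1, "delta_pos": [0, -0.014, -0.012], "twist": 7}, {"grip": 1, "delta_pos": [0, -0.014, -0.012], "twist": 7}, {"grip": 1, "delta_pos": [0, -0.014, -0.012], "twist": 7}, {"grip": 1, "delta_pos": [0, 0, 0], "twist": 0}, {"grip": 1, "delta_pos": [0, 0, 0], "twist": 0}]}}

```text
clock: 2.23
position: [0.4088, 0.2036, 0.1236]
ee_rot: [0.705, -0.031, 0.707, 0.032]
contact_force: [-0.0, 0.4, -0.1]
width: 0.0855
```

```bash
python3 - <<'E'
from rig import manip
from h import *
import pickle
c=wrist(manip,"pics/w2.png");pickle.dump(c,open("w2.pkl","wb"))
im=c["img"]
wh=(im.min(2)>165)|(im[...,2]>im[...,0].astype(int)+80)
for z in(.012,.018):
  for r in rect(c,wh,z,300): print(*r)
E
```

```text
t2.2 pos [408.8 203.6 123.6] jaw 95.1 w 85.5 q [ 0.31  0.15  1.85  0.    1.14 -1.35] F [-0.   0.4 -0.1]
[222. 371.] [603.3 164.2] 88.3 [135.1  28.8]
[335. 363.] [585.  284.2] -1.5 [43.7 41.3]
[236. 308.] [524.8 171.9] 78.2 [108.1  22.7]
[ 78. 290.] [520.6  24. ] 88.5 [94.   4.6]
[455. 300.] [507.2 374.8] 77.1 [141.5  55. ]
[489. 217.] [417.1 399.5] -6.6 [54.2 26.6]
[181. 207.] [428.5 121.8] -1.6 [47.9 14.5]
[433. 208.] [411.2 345. ] 83.9 [56.3 54.3]
[371. 196.] [405.2 290.1] -6.2 [54.3 29.5]
[257. 168.] [399.5 196.7] 30.5 [135.3  67.6]
[252. 117.] [345.  180.4] 90.0 [80.3  8.1]
[222. 371.] [597.8 164.9] 88.3 [132.4  28.2]
[335. 363.] [579.8 282.4] -1.5 [42.8 40.5]
[236. 308.] [520.9 172.5] 78.2 [105.9  22.2]
[ 78. 290.] [516.7  27.5] 88.5 [92.1  4.5]
[455. 300.] [503.6 371.2] 77.1 [138.6  53.9]
[489. 217.] [415.4 395.4] -6.6 [53.1 26.1]
[181. 207.] [426.6 123.4] -1.6 [46.9 14.2]
[433. 208.] [409.7 342. ] 83.9 [55.2 53.2]
[371. 196.] [403.8 288.2] -6.2 [53.2 28.9]
[257. 168.] [398.1 196.8] 30.5 [132.6  66.2]
[252. 117.] [344.8 180.8] 90.0 [78.7  7.9]
```

View pics/w2.png

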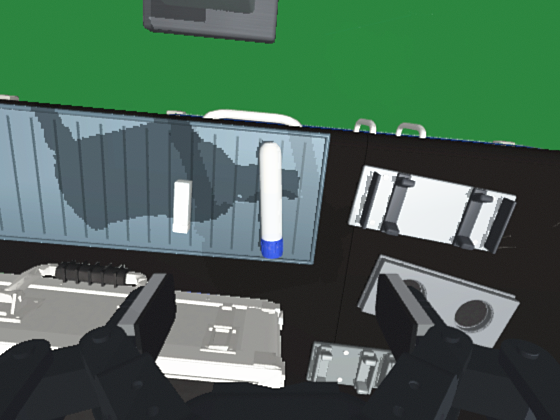

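The tube runs from px (269,141) to (272,258), and the cuvette is at (181,207). I'll compute the tube's axis.

```bash
python3 - <<'E'
from h import *
import pickle
c=pickle.load(open("w2.pkl","rb"));im=c["img"][138:265,245:300].astype(int)
wh=((im.min(2)>165)|(im[...,2]>im[...,0]+80)).astype(np.uint8)
n,l,s,ce=cv2.connectedComponentsWithStats(wh);i=1+np.argmax(s[1:,4]);print(s[i])
for z in (.012,.018):
  for r in rect(c,l==i,z,100,(245,138)): print(z,*r)
E
```

```text
[  15    0   35  121 2732]
0.012 [275. 185.] [415.2 206.2] 4.4 [110.1  29.2]
0.018 [275. 185.] [413.5 206. ] 4.4 [107.8  28.6]
```

Request:
{"method": "step_arm", "body": {"increments": [{"grip": 0.6, "delta_pos": [0.006, -0.001, -0.02], "twist": 0}, {"grip": 0.6, "delta_pos": [0, 0, -0.03], "twist": 0}, {"grip": 0.6, "delta_pos": [0, 0, -0.03], "twist": 0}, {"grip": 0.6, "delta_pos": [0, 0, -0.02], "twist": 0}, {"grip": 0.6, "delta_pos": [0, 0, -0.016], "twist": 0}, {"grip": 0, "delta_pos": [0, 0, 0], "twist": 0}, {"grip": 0, "delta_pos": [0, 0, 0], "twist": 0}, {"grip": 0, "delta_pos": [0, 0, 0], "twist": 0}, {"grip": 0, "delta_pos": [0, 0, 0], "twist": 0}, {"grip": 0, "delta_pos": [0, 0, 0], "twist": 0}], "force": 35}}

```text
clock: 3.12
position: [0.4174, 0.203, 0.0097]
ee_rot: [0.707, -0.032, 0.705, 0.033]
contact_force: [0.1, -0.1, -0.3]
width: -0.0001
```

Request:
{"method": "step_arm", "body": {"increments": [{"grip": 0, "delta_pos": [0, 0, 0], "twist": 0}, {"grip": 0, "delta_pos": [0, 0, 0], "twist": 0}, {"grip": 0, "delta_pos": [0, 0, 0.005], "twist": 0}, {"grip": 0, "delta_pos": [0, 0, 0.015], "twist": 0}, {"grip": 0, "delta_pos": [0, 0, 0.02], "twist": 0}, {"grip": 0, "delta_pos": [0, 0, 0.02], "twist": 0}, {"grip": 0, "delta_pos": [0, 0, 0.01], "twist": 0}, {"grip": 0, "delta_pos": [0, 0, 0], "twist": 0}]}}

```text
clock: 3.78
position: [0.4183, 0.203, 0.0811]
ee_rot: [0.708, -0.032, 0.704, 0.033]
contact_force: [0.9, 1.2, 0.4]
width: 0.0003
```

```bash
python3 - <<'E'
from rig import manip
from h import *
import pickle
c=wrist(manip,"pics/w3.png");pickle.dump(c,open("w3.pkl","wb"))
E
```

```text
t3.8 pos [418.3 203.   81.1] jaw 95.3 w 0.3 q [ 0.3   0.2   1.91  0.    1.02 -1.36] F [0.9 1.2 0.4]
```

View pics/w3.png

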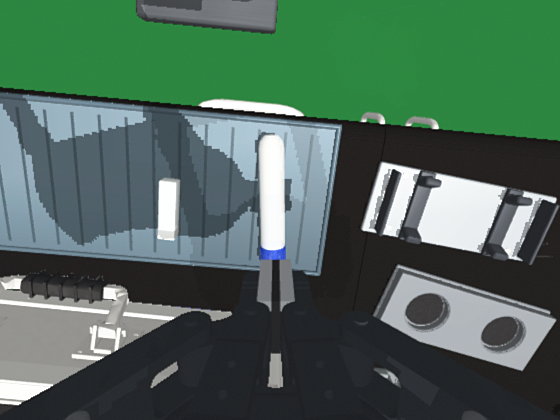

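The fingers shut on nothing: they closed while still descending and slid off the round top. The tube is still in place at (271,197). I'll retry, settling lower before closing.

Request:
{"method": "step_arm", "body": {"increments": [{"grip": 0.6, "delta_pos": [-0.003, -0.001, 0], "twist": 0}, {"grip": 0.6, "delta_pos": [0, 0, 0], "twist": 0}, {"grip": 0.6, "delta_pos": [0, 0, 0], "twist": 0}, {"grip": 0.6, "delta_pos": [0, 0, 0], "twist": 0}, {"grip": 0.6, "delta_pos": [0, 0, -0.025], "twist": 0}, {"grip": 0.6, "delta_pos": [0, 0, -0.025], "twist": 0}, {"grip": 0.6, "delta_pos": [0, 0, -0.017], "twist": 0}, {"grip": 0.6, "delta_pos": [0, 0, -0.008], "twist": 0}, {"grip": 0.6, "delta_pos": [0, 0, 0], "twist": 0}, {"grip": 0.6, "delta_pos": [0, 0, 0], "twist": 0}]}}

```text
clock: 4.67
position: [0.4133, 0.2014, 0.0033]
ee_rot: [0.706, -0.033, 0.707, 0.032]
contact_force: [0.3, -0.2, 0.2]
width: 0.051
```

Request:
{"method": "step_arm", "body": {"increments": [{"grip": 0, "delta_pos": [0, 0, 0.001], "twist": 0}, {"grip": 0, "delta_pos": [0, 0, 0], "twist": 0}, {"grip": 0, "delta_pos": [0, 0, 0], "twist": 0}, {"grip": 0, "delta_pos": [0, 0, 0], "twist": 0}, {"grip": 0, "delta_pos": [0, 0, 0], "twist": 0}, {"grip": 0, "delta_pos": [0, 0, 0], "twist": 0}], "force": 30}}

```text
clock: 5.17
position: [0.4134, 0.2014, 0.0047]
ee_rot: [0.707, -0.032, 0.706, 0.033]
contact_force: [-0.5, 0.5, 0.6]
width: -0.0002
```

```bash
python3 - <<'E'
from rig import manip
from h import *
import pickle
c=wrist(manip)
s=manip.get_image("scene");t=manip.get_image("top")
pickle.dump((c,s,t),open("d4.pkl","wb"))
a=cv2.resize(s["img"][190:300,190:330],(500,393))
b=cv2.resize(c["img"][60:350,150:400],(290,336))
b=cv2.copyMakeBorder(b,0,57,0,0,0)
cv2.imwrite("pics/m4.png",np.hstack([a,b])[:,:,::-1])
E
```

```text
t5.2 pos [413.4 201.4   4.7] jaw 95.3 w -0.2 q [ 0.3   0.3   2.02  0.    0.82 -1.36] F [-0.5  0.5  0.6]
```

View pics/m4.png

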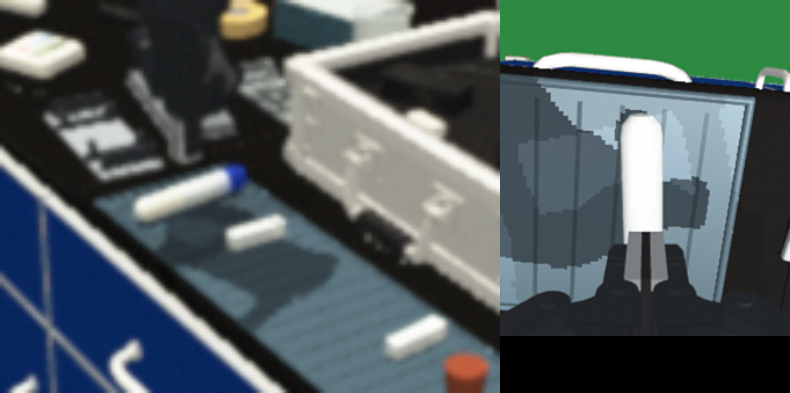

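```bash
python3 - <<'E'
from h import *
import pickle
c,s,t=pickle.load(open("d4.pkl","rb"))
for n,k in(("wrist",c),("scene",s),("top",t)):
  K=np.array([[k["fx"],0,k["cx"]],[0,k["fy"],k["cy"]],[0,0,1.]])
  print(n,[cv2.projectPoints(np.array([p]),np.asarray(k["rvec"],float),np.asarray(k["tvec"],float),K,None)[0].ravel().round(1).tolist() for p in [(.4134,.2014,.0047),(.413,.2025,.022),(.427,.124,.015),(.4134,.2014,.1)]])
a=cv2.resize(s["img"][90:300,170:340],(486,600));b=cv2.resize(t["img"][150:350,250:350],(300,600))
cv2.imwrite("pics/m5.png",np.hstack([a,b])[:,:,::-1])
E
```

```text
wrist [[273.8, 242.7], [275.9, 255.0], [130.6, 260.9], [272.8, 362.8]]
scene [[242.4, 246.2], [242.0, 240.7], [261.0, 252.5], [241.7, 215.8]]
top [[289.8, 247.6], [289.5, 247.6], [314.3, 243.8], [290.5, 247.2]]
```

View pics/m5.png

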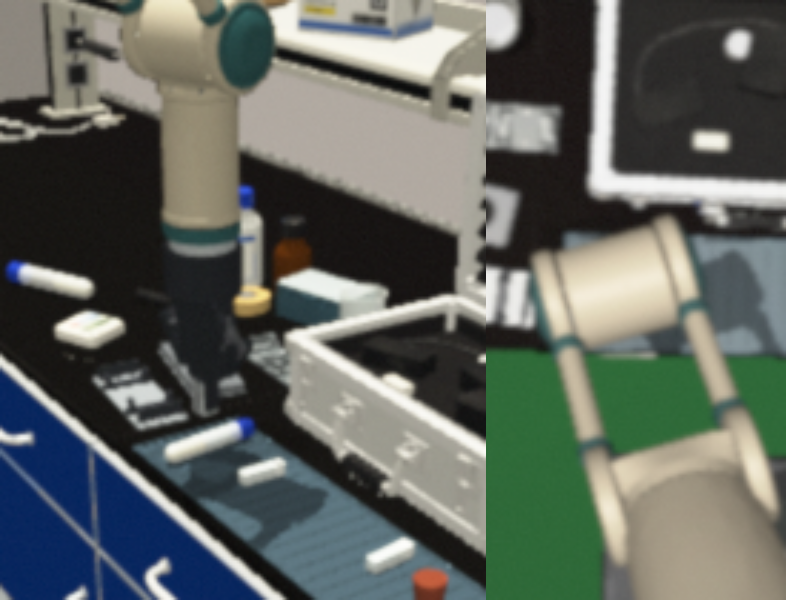

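The TCP at z = 5 mm should show at scene (242,246), but the fingertips appear at about (242,234), some 35 mm higher. I'll check whether the reported height or the finger geometry is off.

```bash
python3 - <<'E'
from h import *
import pickle
c,s,t=pickle.load(open("d4.pkl","rb"))
im=c["img"]
sub=im[100:330,60:230];m=(sub.min(2)>165)
for dz in(0,.02,.035,.05):
  k=dict(c);R=cv2.Rodrigues(np.asarray(c["rvec"],float))[0];k["tvec"]=np.asarray(c["tvec"])-R@np.array([0,0,dz])
  print(dz,[(r[0],r[1],r[2],r[3]) for r in rect(k,m,.015,300,(60,100))])
a=cv2.resize(im,(560,420));cv2.imwrite("pics/w5.png",a[:,:,::-1])
E
```

```text
0 [(array([130., 260.]), array([427. , 123.8]), -2.6, array([48.6, 15.6])), (array([206., 112.]), array([344.9, 161.6]), -84.7, array([24.2,  5.5]))]
0.02 [(array([130., 260.]), array([437.5, 115.6]), -2.6, array([54.3, 17.4])), (array([206., 112.]), array([345.7, 157.7]), -84.7, array([27.1,  6.2]))]
0.035 [(array([130., 260.]), array([445.3, 109.4]), -2.6, array([58.5, 18.7])), (array([206., 112.]), array([346.4, 154.8]), -84.7, array([29.2,  6.7]))]
0.05 [(array([130., 260.]), array([453.1, 103.2]), -2.6, array([62.7, 20.1])), (array([206., 112.]), array([347. , 151.8]), -84.7, array([31.3,  7.1]))]
```

View pics/w5.png

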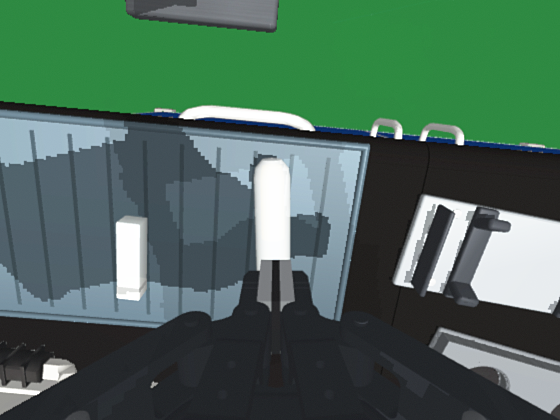

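The camera pose agrees with the reported height: cuvette_a comes out at its known spot only with dz = 0. So the real fingertips end about 25–45 mm short of the nominal TCP. I'll open and find the real tip height with a guarded descent.

Request:
{"method": "step_arm", "body": {"increments": [{"grip": 0.6, "delta_pos": [0.002, 0.001, 0], "twist": 0}, {"grip": 0.6, "delta_pos": [0, 0, 0], "twist": 0}, {"grip": 0.6, "delta_pos": [0, 0, 0], "twist": 0}, {"grip": 0.6, "delta_pos": [0, 0, 0], "twist": 0}, {"grip": 0.6, "delta_pos": [0, 0, -0.005], "twist": 0}, {"grip": 0.6, "delta_pos": [0, 0, -0.005], "twist": 0}, {"grip": 0.6, "delta_pos": [0, 0, -0.005], "twist": 0}, {"grip": 0.6, "delta_pos": [0, 0, -0.003], "twist": 0}, {"grip": 0.6, "delta_pos": [0, 0, 0], "twist": 0}, {"grip": 0.6, "delta_pos": [0, 0, 0], "twist": 0}]}}

```text
clock: 6.15
position: [0.4149, 0.2023, -0.014]
ee_rot: [0.706, -0.033, 0.707, 0.032]
contact_force: [0.7, 0.2, 0.6]
width: 0.0513
```

```bash
python3 - <<'E'
from rig import manip
from h import *
c=wrist(manip)
s=manip.get_image("scene")
a=cv2.resize(s["img"][190:270,200:290],(540,480),interpolation=cv2.INTER_CUBIC)
b=cv2.resize(c["img"][120:400,180:380],(250,350));b=cv2.copyMakeBorder(b,0,130,0,0,0)
cv2.imwrite("pics/m6.png",np.hstack([a,b])[:,:,::-1])
E
```

```text
t6.2 pos [414.9 202.3 -14. ] jaw 95.3 w 51.3 q [ 0.3   0.33  2.03  0.    0.78 -1.36] F [0.7 0.2 0.6]
```

View pics/m6.png

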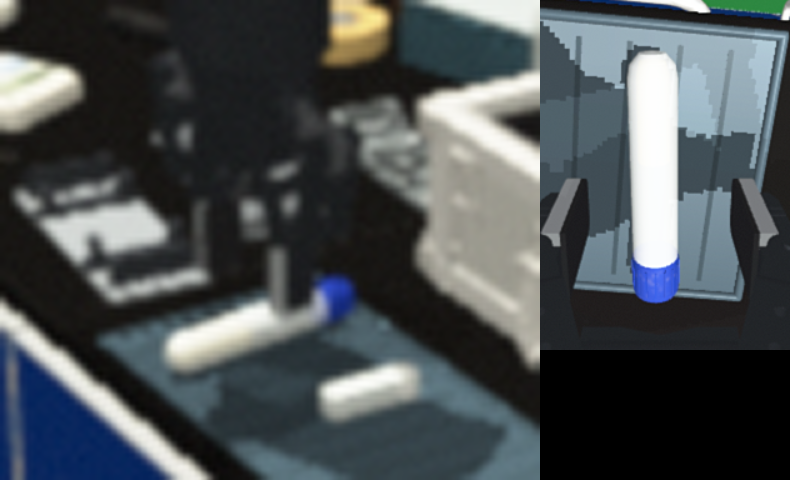

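Request:
{"method": "step_arm", "body": {"increments": [{"grip": 0.6, "delta_pos": [0, 0, -0.005], "twist": 0}, {"grip": 0.6, "delta_pos": [0, 0, -0.005], "twist": 0}, {"grip": 0.6, "delta_pos": [0, 0, -0.004], "twist": 0}, {"grip": 0.6, "delta_pos": [0, 0, 0], "twist": 0}, {"grip": 0.6, "delta_pos": [0, 0, 0], "twist": 0}]}}

```text
clock: 6.67
position: [0.4148, 0.2022, -0.028]
ee_rot: [0.706, -0.033, 0.707, 0.032]
contact_force: [-0.7, -0.0, 0.2]
width: 0.0514
```

Request:
{"method": "step_arm", "body": {"increments": [{"grip": 0, "delta_pos": [0, 0, 0], "twist": 0}, {"grip": 0, "delta_pos": [0, 0, 0], "twist": 0}, {"grip": 0, "delta_pos": [0, 0, 0], "twist": 0}, {"grip": 0, "delta_pos": [0, 0, 0], "twist": 0}, {"grip": 0, "delta_pos": [0, 0, 0], "twist": 0}], "force": 30}}

```text
clock: 7.08
position: [0.4156, 0.2025, -0.0273]
ee_rot: [0.707, -0.032, 0.706, 0.033]
contact_force: [0.3, 0.6, 2.0]
width: 0.019
```

It gripped at 19 mm with TCP z = −27, so the real tips sit about 33 mm behind the nominal TCP. Now I'll lift and carry the tube to the cradle, twisting +78.5°.

Request:
{"method": "step_arm", "body": {"increments": [{"grip": 0, "delta_pos": [0, 0, 0.01], "twist": 0}, {"grip": 0, "delta_pos": [0, 0, 0.015], "twist": 0}, {"grip": 0, "delta_pos": [0, 0, 0.02], "twist": 0}, {"grip": 0, "delta_pos": [0, 0, 0.015], "twist": 0}, {"grip": 0, "delta_pos": [0, 0.012, 0], "twist": 6.5}, {"grip": 0, "delta_pos": [0, 0.012, 0], "twist": 6.5}, {"grip": 0, "delta_pos": [0, 0.012, 0], "twist": 6.5}, {"grip": 0, "delta_pos": [0, 0.012, 0], "twist": 6.5}, {"grip": 0, "delta_pos": [0, 0.012, 0], "twist": 6.5}, {"grip": 0, "delta_pos": [0, 0.012, 0], "twist": 6.5}]}}

```text
clock: 7.92
position: [0.415, 0.2748, 0.0323]
ee_rot: [0.654, -0.268, 0.654, 0.268]
contact_force: [-0.6, 0.3, -0.2]
width: 0.0189
```

Request:
{"method": "step_arm", "body": {"increments": [{"grip": 0, "delta_pos": [0, 0.012, 0], "twist": 6.5}, {"grip": 0, "delta_pos": [0, 0.012, 0], "twist": 6.5}, {"grip": 0, "delta_pos": [0, 0.012, 0], "twist": 6.5}, {"grip": 0, "delta_pos": [0, 0.012, 0], "twist": 6.5}, {"grip": 0, "delta_pos": [0, 0.012, 0], "twist": 6.5}, {"grip": 0, "delta_pos": [0, 0.012, 0], "twist": 6.5}, {"grip": 0, "delta_pos": [0, 0, 0], "twist": 0}, {"grip": 0, "delta_pos": [0, 0, 0], "twist": 0}]}}

```text
clock: 8.58
position: [0.4149, 0.3463, 0.0322]
ee_rot: [0.529, -0.469, 0.529, 0.469]
contact_force: [-0.2, 1.0, 0.4]
width: 0.0185
```

```bash
python3 - <<'E'
from rig import manip
from h import *
st(manip.get_state())
E
```

```text
t8.6 pos [414.9 346.3  32.2] jaw 173.2 w 18.5 q [ 0.57  0.36  1.81 -0.    0.97 -2.46] F [-0.2  1.   0.4]
```

Request:
{"method": "step_arm", "body": {"increments": [{"grip": 0, "delta_pos": [-0.0015, 0.0015, -0.012], "twist": 0.6}, {"grip": 0, "delta_pos": [0, 0, -0.015], "twist": 0}, {"grip": 0, "delta_pos": [0, 0, -0.012], "twist": 0}, {"grip": 0, "delta_pos": [0, 0, -0.007], "twist": 0}, {"grip": 0, "delta_pos": [0, 0, -0.004], "twist": 0}, {"grip": 0, "delta_pos": [0, 0, 0], "twist": 0}, {"grip": 0, "delta_pos": [0, 0, 0], "twist": 0}]}}

```text
clock: 9.17
position: [0.414, 0.3476, -0.0174]
ee_rot: [0.526, -0.472, 0.526, 0.472]
contact_force: [0.6, 0.2, 0.3]
width: 0.0185
```

Request:
{"method": "step_arm", "body": {"increments": [{"grip": 0, "delta_pos": [0, 0, -0.002], "twist": 0}, {"grip": 0.3, "delta_pos": [0, 0, 0], "twist": 0}, {"grip": 0.5, "delta_pos": [0, 0, 0], "twist": 0}, {"grip": 0.5, "delta_pos": [0, 0, 0], "twist": 0}, {"grip": 0.5, "delta_pos": [0, 0, 0.01], "twist": 0}, {"grip": 0.5, "delta_pos": [0, 0, 0.02], "twist": 0}, {"grip": 0.5, "delta_pos": [0, 0, 0.03], "twist": 0}, {"grip": 0.5, "delta_pos": [0, 0, 0.03], "twist": 0}, {"grip": 0.5, "delta_pos": [0, 0, 0], "twist": 0}]}}

```text
clock: 9.92
position: [0.4177, 0.3505, 0.0769]
ee_rot: [0.53, -0.473, 0.522, 0.472]
contact_force: [0.4, 0.3, -0.4]
width: 0.043
```

```bash
python3 - <<'E'
from rig import manip
from h import *
import pickle
c=wrist(manip,"pics/w7.png");pickle.dump(c,open("w7.pkl","wb"))
E
```

```text
t9.9 pos [417.7 350.5  76.9] jaw 173.9 w 43.0 q [ 0.57  0.32  1.76  0.    1.06 -2.46] F [ 0.4  0.3 -0.4]
```

View pics/w7.png

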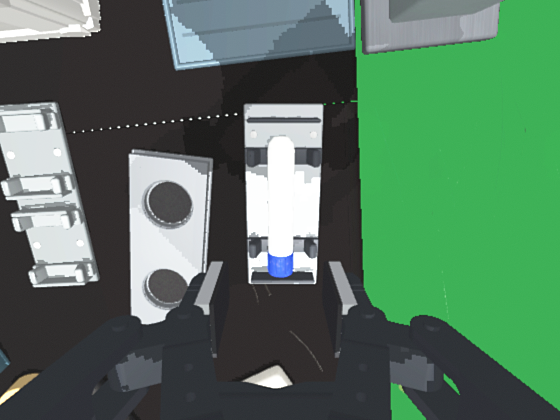

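The tube lies in the cradle at (281,205), between the end stops. Cuvette_a is next.

Request:
{"method": "step_arm", "body": {"increments": [{"grip": 0.5, "delta_pos": [0.001, -0.0175, -0.001], "twist": -6.6}, {"grip": 0.5, "delta_pos": [0.001, -0.0175, -0.001], "twist": -6.6}, {"grip": 0.5, "delta_pos": [0.001, -0.0175, -0.001], "twist": -6.6}, {"grip": 0.5, "delta_pos": [0.001, -0.0175, -0.001], "twist": -6.6}, {"grip": 0.5, "delta_pos": [0.001, -0.0175, -0.001], "twist": -6.6}, {"grip": 0.5, "delta_pos": [0.001, -0.0175, -0.001], "twist": -6.6}, {"grip": 0.5, "delta_pos": [0.001, -0.0175, -0.001], "twist": -6.6}, {"grip": 0.5, "delta_pos": [0.001, -0.0175, -0.001], "twist": -6.6}, {"grip": 0.5, "delta_pos": [0.001, -0.0175, -0.001], "twist": -6.6}, {"grip": 0.5, "delta_pos": [0, -0.0175, -0.001], "twist": -6.6}]}}

```text
clock: 10.8
position: [0.4222, 0.1719, 0.06]
ee_rot: [0.698, -0.108, 0.699, 0.108]
contact_force: [-0.3, 0.0, -0.3]
width: 0.0425
```

Request:
{"method": "step_arm", "body": {"increments": [{"grip": 0.5, "delta_pos": [0, -0.0175, -0.001], "twist": -6.6}, {"grip": 0.5, "delta_pos": [0, -0.0175, -0.001], "twist": -6.6}, {"grip": 0.5, "delta_pos": [0, -0.0165, -0.001], "twist": -6.6}, {"grip": 0.5, "delta_pos": [0, 0, 0], "twist": 0}, {"grip": 0.5, "delta_pos": [0, 0, 0], "twist": 0}, {"grip": 0.5, "delta_pos": [0, 0, 0], "twist": 0}]}}

```text
clock: 11.3
position: [0.4226, 0.1218, 0.0573]
ee_rot: [0.707, 0.012, 0.707, -0.011]
contact_force: [0.2, -0.4, -0.4]
width: 0.0431
```

```bash
cat >> h.py <<'E'
def cuv(c,p,z=.0115):
    "white blobs near world point p (mm) in wrist view"
    for r in rect(c,c["img"].min(2)>165,z,300):
        if np.hypot(*(r[1]-p))<40: print(*r)
E
python3 - <<'E'
from rig import manip
from h import *
c=wrist(manip); cuv(c,(427,124)); cuv(c,(427,124),.015)
E
```

```text
t11.3 pos [422.6 121.8  57.3] jaw 88.1 w 43.1 q [ 0.12  0.2   1.99  0.    0.95 -1.42] F [ 0.2 -0.4 -0.4]
[310. 181.] [412.6 147.5] -89.9 [182.  110.8]
[310. 181.] [411.6 147.2] -90.0 [179.2 109.1]
```

Request:
{"method": "step_arm", "body": {"increments": [{"grip": 0.5, "delta_pos": [0.0045, 0.002, -0.02], "twist": 0}, {"grip": 0.5, "delta_pos": [0, 0, -0.025], "twist": 0}, {"grip": 0.5, "delta_pos": [0, 0, -0.02], "twist": 0}, {"grip": 0.5, "delta_pos": [0, 0, -0.012], "twist": 0}, {"grip": 0.5, "delta_pos": [0, 0, -0.006], "twist": 0}, {"grip": 0.5, "delta_pos": [0, 0, -0.003], "twist": 0}, {"grip": 0.5, "delta_pos": [0, 0, 0], "twist": 0}, {"grip": 0.5, "delta_pos": [0, 0, 0], "twist": 0}]}}

```text
clock: 12.02
position: [0.4279, 0.1238, -0.0281]
ee_rot: [0.707, 0.012, 0.707, -0.012]
contact_force: [0.1, -0.3, 1.2]
width: 0.0427
```

Request:
{"method": "step_arm", "body": {"increments": [{"grip": 0.5, "delta_pos": [0, 0, -0.0015], "twist": 0}, {"grip": 0, "delta_pos": [0, 0, 0], "twist": 0}, {"grip": 0, "delta_pos": [0, 0, 0], "twist": 0}, {"grip": 0, "delta_pos": [0, 0, 0], "twist": 0}, {"grip": 0, "delta_pos": [0, 0, 0], "twist": 0}, {"grip": 0, "delta_pos": [0, 0, 0], "twist": 0}], "force": 25}}

```text
clock: 12.52
position: [0.4276, 0.1234, -0.0296]
ee_rot: [0.707, 0.012, 0.707, -0.012]
contact_force: [-0.4, 0.1, 5.8]
width: 0.0113
```

Request:
{"method": "step_arm", "body": {"increments": [{"grip": 0, "delta_pos": [0, 0, 0.01], "twist": 0}, {"grip": 0, "delta_pos": [0, 0, 0.02], "twist": 0}, {"grip": 0, "delta_pos": [0, 0, 0.025], "twist": 0}, {"grip": 0, "delta_pos": [0, 0.017, 0.015], "twist": -7}, {"grip": 0, "delta_pos": [0, 0.017, 0], "twist": -7}, {"grip": 0, "delta_pos": [0, 0.017, 0], "twist": -7}, {"grip": 0, "delta_pos": [0, 0.017, 0], "twist": -7}, {"grip": 0, "delta_pos": [0, 0.017, 0], "twist": -7}, {"grip": 0, "delta_pos": [0, 0.017, 0], "twist": -7}, {"grip": 0, "delta_pos": [0, 0.017, 0], "twist": -7}]}}

```text
clock: 13.35
position: [0.427, 0.2431, 0.0398]
ee_rot: [0.637, 0.306, 0.638, -0.306]
contact_force: [0.5, -0.3, 0.3]
width: 0.0114
```

Request:
{"method": "step_arm", "body": {"increments": [{"grip": 0, "delta_pos": [0, 0.019, 0], "twist": -7}, {"grip": 0, "delta_pos": [0, 0.019, 0], "twist": -7}, {"grip": 0, "delta_pos": [0.02, 0.019, 0], "twist": -7}, {"grip": 0, "delta_pos": [0.025, 0.019, 0], "twist": -7}, {"grip": 0, "delta_pos": [0.025, 0.019, 0], "twist": -7}, {"grip": 0, "delta_pos": [0.025, 0.019, 0], "twist": -7}, {"grip": 0, "delta_pos": [0.025, 0.006, 0], "twist": 0}, {"grip": 0, "delta_pos": [0.025, 0.003, 0], "twist": 0}, {"grip": 0, "delta_pos": [0.021, 0, 0], "twist": 0}, {"grip": 0, "delta_pos": [0, 0, 0], "twist": 0}]}}

```text
clock: 14.18
position: [0.5982, 0.3655, 0.0391]
ee_rot: [0.488, 0.514, 0.486, -0.512]
contact_force: [0.4, 0.5, 0.3]
width: 0.0113
```

```bash
python3 - <<'E'
from rig import manip
from h import *
import pickle
c=wrist(manip,"pics/w8.png");pickle.dump(c,open("w8.pkl","wb"))
E
```

```text
t14.2 pos [598.2 365.5  39.1] jaw -3.0 w 11.3 q [ 0.45  0.56  1.43 -0.    1.15  0.5 ] F [0.4 0.5 0.3]
```

View pics/w8.png

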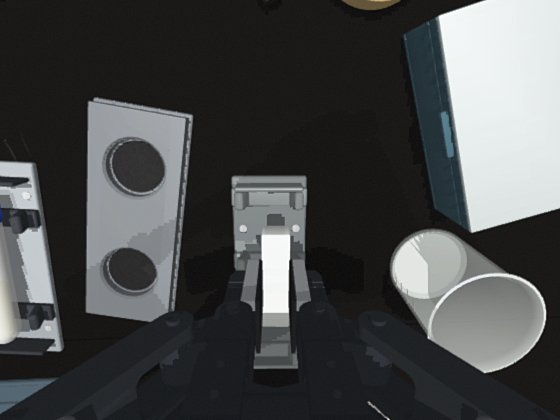

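Cuvette_a is held, with its centre at column 276. The bay's screws are at (243,228) and (296,228), and the seats at (136,166) and (131,271). I'll convert these to world positions.

```bash
python3 - <<'E'
from h import *
import pickle
c=pickle.load(open("w8.pkl","rb"))
print([ray(c,p,.005)[:2].round(4)*1000 for p in [(243,228),(296,228),(269.5,228)]])
im,k=up(c,(80,200,90,330),3);d=cv2.morphologyEx(((im.max(2)<95)).astype(np.uint8),cv2.MORPH_OPEN,np.ones((15,15)))
for z in(.005,.009,.012):
  for r in rect(k,d,z,3000): print(z,*r)
m=cv2.morphologyEx((im.min(2)>95).astype(np.uint8),cv2.MORPH_CLOSE,np.ones((9,9)))
for r in rect(k,m,.012,9000): print("blk",*r)
E
```

```text
[array([577.1, 364.5]), array([612.4, 362.6]), array([594.7, 363.6])]
0.005 [180. 360.] [504.6 372.4] 83.2 [172.3  87.6]
0.009 [180. 360.] [506.4 373.7] 83.2 [169.1  86. ]
0.012 [180. 360.] [507.7 374.7] 83.2 [166.7  84.8]
blk [163. 354.] [508.6 374.9] 77.2 [145.5  60.5]
```

Request:
{"method": "step_arm", "body": {"increments": [{"grip": 0, "delta_pos": [-0.0037, -0.0018, -0.005], "twist": 0}, {"grip": 0, "delta_pos": [0, 0, -0.018], "twist": 0}, {"grip": 0, "delta_pos": [0, 0, -0.018], "twist": 0}, {"grip": 0, "delta_pos": [0, 0, -0.012], "twist": 0}, {"grip": 0, "delta_pos": [0, 0, -0.006], "twist": 0}, {"grip": 0, "delta_pos": [0, 0, -0.002], "twist": 0}, {"grip": 0, "delta_pos": [0, 0, 0], "twist": 0}, {"grip": 0, "delta_pos": [0, 0, 0], "twist": 0}]}}

```text
clock: 14.9
position: [0.5898, 0.3638, -0.0204]
ee_rot: [0.487, 0.513, 0.487, -0.512]
contact_force: [0.2, -1.0, 0.6]
width: 0.0111
```

Request:
{"method": "step_arm", "body": {"increments": [{"grip": 0, "delta_pos": [0.0045, 0, 0], "twist": 0}, {"grip": 0, "delta_pos": [0, 0, -0.0015], "twist": 0}, {"grip": 0, "delta_pos": [0, 0, 0], "twist": 0}, {"grip": 0, "delta_pos": [0, 0, 0], "twist": 0}]}}

```text
clock: 15.23
position: [0.5943, 0.3636, -0.0223]
ee_rot: [0.487, 0.513, 0.487, -0.513]
contact_force: [0.5, 0.4, 0.6]
width: 0.0112
```

Request:
{"method": "step_arm", "body": {"increments": [{"grip": 0.35, "delta_pos": [0, 0, 0], "twist": 0}, {"grip": 0.35, "delta_pos": [0, 0, 0], "twist": 0}, {"grip": 0.35, "delta_pos": [0, 0, 0], "twist": 0}, {"grip": 0.35, "delta_pos": [0, 0, 0.01], "twist": 0}, {"grip": 0.35, "delta_pos": [0, 0, 0.02], "twist": 0}, {"grip": 0.35, "delta_pos": [0, 0, 0.03], "twist": 0}, {"grip": 0.35, "delta_pos": [0, 0, 0.02], "twist": 0}, {"grip": 0.35, "delta_pos": [-0.02, 0, 0], "twist": 7}, {"grip": 0.35, "delta_pos": [-0.03, 0, 0], "twist": 7}, {"grip": 0.35, "delta_pos": [-0.03, -0.01, 0], "twist": 7}]}}

```text
clock: 16.07
position: [0.5145, 0.3551, 0.0588]
ee_rot: [0.574, 0.415, 0.573, -0.412]
contact_force: [0.6, -0.2, 0.9]
width: 0.0301
```

Request:
{"method": "step_arm", "body": {"increments": [{"grip": 0.5, "delta_pos": [-0.03, -0.02, 0], "twist": 7}, {"grip": 0.5, "delta_pos": [-0.03, -0.03, 0], "twist": 7}, {"grip": 0.5, "delta_pos": [-0.02, -0.03, 0], "twist": 7}, {"grip": 0.5, "delta_pos": [0, -0.03, 0], "twist": 7}, {"grip": 0.5, "delta_pos": [0, -0.03, 0], "twist": 7}, {"grip": 0.5, "delta_pos": [0, -0.03, 0], "twist": 7}, {"grip": 0.5, "delta_pos": [0, -0.03, 0], "twist": 7}, {"grip": 0.5, "delta_pos": [0, -0.03, 0], "twist": 7}, {"grip": 0.5, "delta_pos": [0, -0.03, 0], "twist": 7}, {"grip": 0.5, "delta_pos": [0, -0.03, 0], "twist": 6}]}}

```text
clock: 16.9
position: [0.4349, 0.065, 0.0584]
ee_rot: [0.707, 0.019, 0.706, -0.019]
contact_force: [0.7, -0.2, 0.5]
width: 0.0428
```

Request:
{"method": "step_arm", "body": {"increments": [{"grip": 0.5, "delta_pos": [0, -0.03, 0], "twist": 0}, {"grip": 0.5, "delta_pos": [0, -0.03, 0], "twist": 0}, {"grip": 0.5, "delta_pos": [0, -0.03, 0], "twist": 0}, {"grip": 0.5, "delta_pos": [0, -0.02, 0], "twist": 0}, {"grip": 0.5, "delta_pos": [0, -0.01, 0], "twist": 0}, {"grip": 0.5, "delta_pos": [0, 0, 0], "twist": 0}, {"grip": 0.5, "delta_pos": [0, 0, 0], "twist": 0}, {"grip": 0.5, "delta_pos": [0, 0, 0], "twist": 0}]}}

```text
clock: 17.57
position: [0.4345, -0.0528, 0.0576]
ee_rot: [0.707, 0.021, 0.707, -0.021]
contact_force: [1.1, 0.6, -0.3]
width: 0.0426
```

```bash
python3 - <<'E'
from rig import manip
from h import *
c=wrist(manip,"pics/w9.png");im=c["img"];h=cv2.cvtColor(im,cv2.COLOR_RGB2HSV)
m=(im.min(2)>120)&(im.max(2).astype(int)-im.min(2)<25)
for z in (.0085,.013):
  for r in rect(c,m,z,300):
    if abs(r[1]-[438,-63]).max()<35: print("cuv",z,*r)
red=((h[...,0]<12)|(h[...,0]>170))&(h[...,1]>90)&(h[...,2]>60)
for r in rect(c,red,.028,200): print("red",*r)
# cuvette_a / rack in the top view
t=manip.get_image("top");import pickle;pickle.dump((c,t),open("w9.pkl","wb"))
E
```

```text
t17.6 pos [434.5 -52.8  57.6] jaw 86.6 w 42.6 q [-0.28  0.2   1.99  0.    0.95 -1.79] F [ 1.1  0.6 -0.3]
cuv 0.0085 [258. 222.] [439.2 -64.4] 5.2 [50.5 14.6]
cuv 0.013 [258. 222.] [437.7 -64. ] 5.2 [49.5 14.3]
red [ 36. 225.] [ 424.2 -207.3] -55.1 [41.3 27.2]
red [155. 216.] [ 422.8 -129.5] -27.2 [33.3 27.8]
```

Request:
{"method": "step_arm", "body": {"increments": [{"grip": 0.5, "delta_pos": [0.0015, -0.006, 0], "twist": 4.3}, {"grip": 0.5, "delta_pos": [0.0015, -0.005, -0.01], "twist": 4.2}, {"grip": 0.5, "delta_pos": [0, 0, -0.02], "twist": 0}, {"grip": 0.5, "delta_pos": [0, 0, -0.025], "twist": 0}, {"grip": 0.5, "delta_pos": [0, 0, -0.018], "twist": 0}, {"grip": 0.5, "delta_pos": [0, 0, -0.009], "twist": 0}, {"grip": 0.5, "delta_pos": [0, 0, -0.003], "twist": 0}, {"grip": 0.5, "delta_pos": [0, 0, 0], "twist": 0}, {"grip": 0.5, "delta_pos": [0, 0, 0], "twist": 0}]}}

```text
clock: 18.42
position: [0.4381, -0.0644, -0.0272]
ee_rot: [0.707, -0.032, 0.706, 0.032]
contact_force: [0.2, 0.5, 1.4]
width: 0.0427
```

Request:
{"method": "step_arm", "body": {"increments": [{"grip": 0.5, "delta_pos": [0, 0, -0.001], "twist": 0}, {"grip": 0, "delta_pos": [0, 0, 0], "twist": 0}, {"grip": 0, "delta_pos": [0, 0, 0], "twist": 0}, {"grip": 0, "delta_pos": [0, 0, 0], "twist": 0}, {"grip": 0, "delta_pos": [0, 0, 0], "twist": 0}, {"grip": 0, "delta_pos": [0, 0, 0], "twist": 0}]}}

```text
clock: 18.92
position: [0.4381, -0.0649, -0.028]
ee_rot: [0.707, -0.031, 0.706, 0.031]
contact_force: [-0.8, 0.6, 5.7]
width: 0.0109
```

Request:
{"method": "step_arm", "body": {"increments": [{"grip": 0, "delta_pos": [0, 0, 0.01], "twist": 0}, {"grip": 0, "delta_pos": [0, 0, 0.02], "twist": 0}, {"grip": 0, "delta_pos": [0, 0, 0.03], "twist": 0}, {"grip": 0, "delta_pos": [-0.004, 0.01, 0.02], "twist": -7}, {"grip": 0, "delta_pos": [-0.004, 0.028, 0], "twist": -7}, {"grip": 0, "delta_pos": [0, 0.028, 0], "twist": -7}, {"grip": 0, "delta_pos": [0, 0.028, 0], "twist": -7}, {"grip": 0, "delta_pos": [0, 0.028, 0], "twist": -7}, {"grip": 0, "delta_pos": [0, 0.028, 0], "twist": -7}, {"grip": 0, "delta_pos": [0, 0.028, 0], "twist": -7}]}}

```text
clock: 19.75
position: [0.4294, 0.1114, 0.0514]
ee_rot: [0.657, 0.262, 0.657, -0.262]
contact_force: [-0.9, -0.5, 0.9]
width: 0.0117
```

Request:
{"method": "step_arm", "body": {"increments": [{"grip": 0, "delta_pos": [0, 0.028, 0], "twist": -7}, {"grip": 0, "delta_pos": [0, 0.028, 0], "twist": -7}, {"grip": 0, "delta_pos": [0, 0.028, 0], "twist": -7}, {"grip": 0, "delta_pos": [0, 0.028, 0], "twist": -7}, {"grip": 0, "delta_pos": [0, 0.028, 0], "twist": -7}, {"grip": 0, "delta_pos": [0, 0.028, 0], "twist": -7}, {"grip": 0, "delta_pos": [0, 0.028, 0], "twist": -7}, {"grip": 0, "delta_pos": [0, 0.024, 0], "twist": 0}, {"grip": 0, "delta_pos": [0.02, 0.01, 0], "twist": 0}, {"grip": 0, "delta_pos": [0.03, 0, 0], "twist": 0}]}}

```text
clock: 20.58
position: [0.4772, 0.3425, 0.0511]
ee_rot: [-0.491, -0.508, -0.492, 0.509]
contact_force: [0.9, 1.1, -0.7]
width: 0.0112
```

Request:
{"method": "step_arm", "body": {"increments": [{"grip": 0, "delta_pos": [0.03, 0, 0], "twist": 0}, {"grip": 0, "delta_pos": [0.03, 0, 0], "twist": 0}, {"grip": 0, "delta_pos": [0.025, 0, 0], "twist": 0}, {"grip": 0, "delta_pos": [0.015, 0, 0], "twist": 0}, {"grip": 0, "delta_pos": [0, 0, 0], "twist": 0}, {"grip": 0, "delta_pos": [0, 0, 0], "twist": 0}, {"grip": 0, "delta_pos": [0, 0, 0], "twist": 0}]}}

```text
clock: 21.17
position: [0.5782, 0.3396, 0.0508]
ee_rot: [-0.49, -0.508, -0.491, 0.51]
contact_force: [0.2, -0.5, -0.3]
width: 0.0109
```

```bash
python3 - <<'E'
from rig import manip
from h import *
import pickle
c=wrist(manip,"pics/w10.png");pickle.dump(c,open("w10.pkl","wb"));im=c["img"]
m=(im.min(2)>165)
for r in rect(c,m,.02,300):
    if 540<r[1][0]<640: print(*r)
E
```

```text
t21.2 pos [578.2 339.6  50.8] jaw -2.1 w 10.9 q [0.43 0.52 1.49 0.   1.14 0.46] F [ 0.2 -0.5 -0.3]
[284. 260.] [588.  305.9] 84.1 [62.  42.8]
[299. 175.] [594.1 366.1] 87.9 [50.6 23.4]
```

Request:
{"method": "step_arm", "body": {"increments": [{"grip": 0, "delta_pos": [0.006, -0.016, 0], "twist": -0.9}, {"grip": 0, "delta_pos": [0.006, -0.016, 0], "twist": 0}, {"grip": 0, "delta_pos": [0, -0.015, 0], "twist": 0}, {"grip": 0, "delta_pos": [0, 0, -0.015], "twist": 0}, {"grip": 0, "delta_pos": [0, 0, -0.015], "twist": 0}, {"grip": 0, "delta_pos": [0, 0, 0], "twist": 0}, {"grip": 0, "delta_pos": [0, 0, 0], "twist": 0}]}}

```text
clock: 21.8
position: [0.59, 0.2925, 0.021]
ee_rot: [-0.486, -0.512, -0.487, 0.514]
contact_force: [0.4, 0.4, -1.0]
width: 0.0113
```

Request:
{"method": "step_arm", "body": {"increments": [{"grip": 0, "delta_pos": [0.0005, -0.0005, -0.012], "twist": 0}, {"grip": 0, "delta_pos": [0, 0, -0.014], "twist": 0}, {"grip": 0, "delta_pos": [0, 0, -0.01], "twist": 0}, {"grip": 0, "delta_pos": [0, 0, -0.004], "twist": 0}, {"grip": 0, "delta_pos": [0, 0, -0.001], "twist": 0}, {"grip": 0, "delta_pos": [0, 0, 0], "twist": 0}, {"grip": 0, "delta_pos": [0, 0, 0], "twist": 0}]}}

```text
clock: 22.38
position: [0.5928, 0.2927, -0.0191]
ee_rot: [0.487, 0.513, 0.486, -0.513]
contact_force: [0.2, -0.6, 0.4]
width: 0.0111
```

Request:
{"method": "step_arm", "body": {"increments": [{"grip": 0, "delta_pos": [-0.002, 0, -0.0015], "twist": 0}, {"grip": 0, "delta_pos": [0, 0, 0], "twist": 0}, {"grip": 0.35, "delta_pos": [0, 0, 0], "twist": 0}, {"grip": 0.35, "delta_pos": [0, 0, 0], "twist": 0}, {"grip": 0.35, "delta_pos": [0, 0, 0], "twist": 0}, {"grip": 0.35, "delta_pos": [0, 0, 0.01], "twist": 0}, {"grip": 0.35, "delta_pos": [0, 0, 0.02], "twist": 0}, {"grip": 0.35, "delta_pos": [0, 0, 0.03], "twist": 0}, {"grip": 0.35, "delta_pos": [0, 0, 0.02], "twist": 0}, {"grip": 0.35, "delta_pos": [-0.02, 0.02, 0], "twist": 0}]}}

```text
clock: 23.22
position: [0.5779, 0.3113, 0.0651]
ee_rot: [0.488, 0.518, 0.483, -0.51]
contact_force: [1.1, 1.2, 1.4]
width: 0.0299
```

Request:
{"method": "step_arm", "body": {"increments": [{"grip": 0.5, "delta_pos": [-0.03, 0, 0], "twist": 0}, {"grip": 0.5, "delta_pos": [-0.03, 0, 0], "twist": 0}, {"grip": 0.5, "delta_pos": [-0.03, 0, 0], "twist": 0}, {"grip": 0.5, "delta_pos": [-0.03, 0, 0], "twist": 0}, {"grip": 0.5, "delta_pos": [-0.025, 0, 0], "twist": 0}, {"grip": 0.5, "delta_pos": [0, -0.03, 0], "twist": 0}, {"grip": 0.5, "delta_pos": [0, -0.03, 0], "twist": 0}, {"grip": 0.5, "delta_pos": [0, -0.03, 0], "twist": 0}, {"grip": 0.5, "delta_pos": [0, -0.03, 0], "twist": 0}, {"grip": 0.5, "delta_pos": [0, -0.03, 0], "twist": 0}]}}

```text
clock: 24.05
position: [0.4254, 0.1614, 0.0599]
ee_rot: [0.487, 0.513, 0.487, -0.512]
contact_force: [0.0, 0.8, 0.5]
width: 0.0427
```

```bash
python3 - <<'E'
from rig import manip
from h import *
st(manip.get_state())
E
```

```text
t24.1 pos [425.4 161.4  59.9] jaw -3.0 w 42.7 q [ 0.21  0.22  1.96 -0.    0.97  0.26] F [0.  0.8 0.5]
```

Request:
{"method": "step_arm", "body": {"increments": [{"grip": 0.6, "delta_pos": [0, -0.03, 0], "twist": 0}, {"grip": 0.6, "delta_pos": [0, -0.03, 0], "twist": 0}, {"grip": 0.6, "delta_pos": [0, -0.03, 0], "twist": 0}, {"grip": 0.6, "delta_pos": [0, -0.03, 0], "twist": 0}, {"grip": 0.6, "delta_pos": [0, -0.03, 0], "twist": 0}, {"grip": 0.6, "delta_pos": [0, -0.03, 0], "twist": 0}, {"grip": 0.6, "delta_pos": [0, -0.03, 0], "twist": 0}, {"grip": 0.6, "delta_pos": [0, -0.03, 0], "twist": 0}, {"grip": 0.6, "delta_pos": [0, -0.03, 0], "twist": 0}, {"grip": 0.6, "delta_pos": [0, -0.02, 0], "twist": 0}]}}

```text
clock: 24.88
position: [0.4259, -0.1304, 0.06]
ee_rot: [0.487, 0.513, 0.485, -0.513]
contact_force: [-0.2, 0.3, -0.6]
width: 0.0512
```

Request:
{"method": "step_arm", "body": {"increments": [{"grip": 0.6, "delta_pos": [0, 0, 0], "twist": 0}, {"grip": 0.6, "delta_pos": [0, 0, 0], "twist": 0}, {"grip": 0.6, "delta_pos": [0, 0, 0], "twist": 0}]}}

```text
clock: 25.13
position: [0.425, -0.1269, 0.0592]
ee_rot: [0.486, 0.513, 0.487, -0.513]
contact_force: [-0.2, 1.8, 0.6]
width: 0.0513
```

```bash
python3 - <<'E'
from rig import manip
from h import *
c=wrist(manip,"pics/w11.png");im=c["img"];h=cv2.cvtColor(im,cv2.COLOR_RGB2HSV)
red=((h[...,0]<12)|(h[...,0]>170))&(h[...,1]>90)&(h[...,2]>60)
for z in(.015,.028):
  for r in rect(c,red,z,200): print("red",z,*r)
E
```

```text
t25.1 pos [ 425.  -126.9   59.2] jaw -3.1 w 51.3 q [-0.45  0.2   1.98  0.    0.96 -0.39] F [-0.2  1.8  0.6]
red 0.015 [285. 330.] [ 428.5 -216.4] 87.0 [41.6 28.8]
red 0.015 [276. 230.] [ 425.2 -133.8] 87.0 [32.8 28.9]
red 0.028 [285. 330.] [ 428.6 -206.8] 87.0 [39.2 27.1]
red 0.028 [276. 230.] [ 425.4 -129. ] 87.0 [30.9 27.2]
```

Request:
{"method": "step_arm", "body": {"increments": [{"grip": 0.6, "delta_pos": [0.0005, -0.003, -0.01], "twist": 0}, {"grip": 0.6, "delta_pos": [0, 0, -0.02], "twist": 0}, {"grip": 0.6, "delta_pos": [0, 0, -0.022], "twist": 0}, {"grip": 0.6, "delta_pos": [0, 0, -0.015], "twist": 0}, {"grip": 0.6, "delta_pos": [0, 0, -0.008], "twist": 0}, {"grip": 0.6, "delta_pos": [0, 0, -0.002], "twist": 0}, {"grip": 0.6, "delta_pos": [0, 0, 0], "twist": 0}, {"grip": 0.6, "delta_pos": [0, 0, 0], "twist": 0}]}}

```text
clock: 25.85
position: [0.4264, -0.1304, -0.0174]
ee_rot: [0.487, 0.513, 0.486, -0.513]
contact_force: [-0.9, -0.5, 0.1]
width: 0.0515
```

Request:
{"method": "step_arm", "body": {"increments": [{"grip": 0, "delta_pos": [0, 0, 0], "twist": 0}, {"grip": 0, "delta_pos": [0, 0, 0], "twist": 0}, {"grip": 0, "delta_pos": [0, 0, 0], "twist": 0}, {"grip": 0, "delta_pos": [0, 0, 0], "twist": 0}, {"grip": 0, "delta_pos": [0, 0, 0], "twist": 0}], "force": 25}}

```text
clock: 26.27
position: [0.4264, -0.1309, -0.0173]
ee_rot: [0.487, 0.513, 0.486, -0.513]
contact_force: [0.0, 0.7, 6.5]
width: 0.0257
```

Request:
{"method": "step_arm", "body": {"increments": [{"grip": 0, "delta_pos": [0, 0, 0.01], "twist": 0}, {"grip": 0, "delta_pos": [0, 0, 0.02], "twist": 0}, {"grip": 0, "delta_pos": [0, 0, 0.03], "twist": 0}, {"grip": 0, "delta_pos": [0, 0.015, 0.02], "twist": 0}, {"grip": 0, "delta_pos": [0, 0.03, 0], "twist": 0}, {"grip": 0, "delta_pos": [0, 0.03, 0], "twist": 0}, {"grip": 0, "delta_pos": [0, 0.03, 0], "twist": 0}, {"grip": 0, "delta_pos": [0, 0.03, 0], "twist": 0}, {"grip": 0, "delta_pos": [0, 0.03, 0], "twist": 0}, {"grip": 0, "delta_pos": [0, 0.03, 0], "twist": 0}]}}

```text
clock: 27.1
position: [0.4254, 0.0658, 0.0621]
ee_rot: [0.487, 0.513, 0.486, -0.513]
contact_force: [0.3, 0.4, -0.1]
width: 0.026
```

Request:
{"method": "step_arm", "body": {"increments": [{"grip": 0, "delta_pos": [0, 0.03, 0], "twist": 0}, {"grip": 0, "delta_pos": [0, 0.03, 0], "twist": 0}, {"grip": 0, "delta_pos": [0, 0.03, 0], "twist": 0}, {"grip": 0, "delta_pos": [0, 0.03, 0], "twist": 0}, {"grip": 0, "delta_pos": [0, 0.03, 0], "twist": 0}, {"grip": 0, "delta_pos": [0, 0.03, 0], "twist": 0}, {"grip": 0, "delta_pos": [0, 0.03, 0], "twist": 0}, {"grip": 0, "delta_pos": [0.01, 0.03, 0], "twist": 0}, {"grip": 0, "delta_pos": [0.025, 0.03, 0], "twist": 0}, {"grip": 0, "delta_pos": [0.025, 0.03, 0], "twist": 0}]}}

```text
clock: 27.93
position: [0.4851, 0.3659, 0.0619]
ee_rot: [-0.487, -0.512, -0.487, 0.513]
contact_force: [0.4, -0.6, -0.2]
width: 0.0257
```

Request:
{"method": "step_arm", "body": {"increments": [{"grip": 0, "delta_pos": [0.02, 0.02, 0], "twist": 0}, {"grip": 0, "delta_pos": [0.008, 0.01, 0], "twist": 0}, {"grip": 0, "delta_pos": [0, 0, 0], "twist": 0}, {"grip": 0, "delta_pos": [0, 0, 0], "twist": 0}, {"grip": 0, "delta_pos": [0, 0, 0], "twist": 0}]}}

```text
clock: 28.35
position: [0.5124, 0.3933, 0.0614]
ee_rot: [-0.486, -0.512, -0.487, 0.514]
contact_force: [0.3, 0.3, -0.2]
width: 0.0261
```

```bash
python3 - <<'E'
from rig import manip
from h import *
import pickle
c=wrist(manip,"pics/w12.png");im=c["img"];h=cv2.cvtColor(im,cv2.COLOR_RGB2HSV);pickle.dump(c,open("w12.pkl","wb"))
red=((h[...,0]<12)|(h[...,0]>170))&(h[...,1]>90)&(h[...,2]>60)
for r in rect(c,red,.1,200): print("red",*r)
E
```

```text
t28.4 pos [512.4 393.3  61.4] jaw -3.0 w 26.1 q [ 0.55  0.47  1.53 -0.    1.14  0.6 ] F [ 0.3  0.3 -0.2]
red [274. 279.] [512.7 392.8] 87.1 [35.8 27.3]
```

Stopper_a is in the jaws, upright as far as the blob shows. I'll move over the far seat at (515,410) and go partway down.

Request:
{"method": "step_arm", "body": {"increments": [{"grip": 0, "delta_pos": [0.0025, 0.009, 0], "twist": 0}, {"grip": 0, "delta_pos": [0, 0.008, 0], "twist": 0}, {"grip": 0, "delta_pos": [0, 0, -0.015], "twist": 0}, {"grip": 0, "delta_pos": [0, 0, -0.02], "twist": 0}, {"grip": 0, "delta_pos": [0, 0, -0.012], "twist": 0}, {"grip": 0, "delta_pos": [0, 0, 0], "twist": 0}, {"grip": 0, "delta_pos": [0, 0, 0], "twist": 0}]}}

```text
clock: 28.98
position: [0.5157, 0.4114, 0.0143]
ee_rot: [-0.487, -0.512, -0.487, 0.514]
contact_force: [-0.7, 0.1, 0.1]
width: 0.0261
```

Request:
{"method": "step_arm", "body": {"increments": [{"grip": 0, "delta_pos": [-0.0005, -0.001, -0.01], "twist": 0}, {"grip": 0, "delta_pos": [0, 0, -0.01], "twist": 0}, {"grip": 0, "delta_pos": [0, 0, -0.006], "twist": 0}, {"grip": 0, "delta_pos": [0, 0, -0.002], "twist": 0}, {"grip": 0, "delta_pos": [0, 0, 0], "twist": 0}, {"grip": 0, "delta_pos": [0, 0, 0], "twist": 0}]}}

```text
clock: 29.48
position: [0.516, 0.4105, -0.0131]
ee_rot: [0.487, 0.513, 0.487, -0.513]
contact_force: [-1.0, 1.1, 0.2]
width: 0.0259
```

Request:
{"method": "step_arm", "body": {"increments": [{"grip": 0, "delta_pos": [0, 0, -0.001], "twist": 0}, {"grip": 0, "delta_pos": [0, 0, 0], "twist": 0}, {"grip": 0.55, "delta_pos": [0, 0, 0], "twist": 0}, {"grip": 0.55, "delta_pos": [0, 0, 0], "twist": 0}, {"grip": 0.55, "delta_pos": [0, 0, 0], "twist": 0}, {"grip": 0.55, "delta_pos": [0, 0, 0.01], "twist": 0}, {"grip": 0.55, "delta_pos": [0, 0, 0.02], "twist": 0}, {"grip": 0.55, "delta_pos": [0, 0, 0.03], "twist": 0}, {"grip": 0.55, "delta_pos": [0, 0, 0.02], "twist": 0}, {"grip": 0.55, "delta_pos": [0, 0, 0], "twist": 0}]}}

```text
clock: 30.32
position: [0.519, 0.4126, 0.0721]
ee_rot: [0.487, 0.517, 0.486, -0.509]
contact_force: [0.6, 0.0, 0.2]
width: 0.0471
```

Request:
{"method": "step_arm", "body": {"increments": [{"grip": 0.55, "delta_pos": [-0.028, -0.01, 0], "twist": 0}, {"grip": 0.55, "delta_pos": [-0.03, -0.02, 0], "twist": 0}, {"grip": 0.55, "delta_pos": [-0.03, -0.02, 0], "twist": 0}, {"grip": 0.55, "delta_pos": [0, -0.03, 0], "twist": 0}, {"grip": 0.55, "delta_pos": [0, -0.03, 0], "twist": 0}, {"grip": 0.55, "delta_pos": [0, -0.03, 0], "twist": 0}, {"grip": 0.55, "delta_pos": [0, -0.03, 0], "twist": 0}, {"grip": 0.55, "delta_pos": [0, -0.03, 0], "twist": 0}, {"grip": 0.55, "delta_pos": [0, -0.03, 0], "twist": 0}, {"grip": 0.55, "delta_pos": [0, -0.03, 0], "twist": 0}]}}

```text
clock: 31.15
position: [0.4272, 0.1491, 0.066]
ee_rot: [0.487, 0.513, 0.487, -0.513]
contact_force: [-0.3, -0.8, 0.9]
width: 0.0471
```

Request:
{"method": "step_arm", "body": {"increments": [{"grip": 0.55, "delta_pos": [0, -0.03, 0], "twist": 0}, {"grip": 0.55, "delta_pos": [0, -0.03, 0], "twist": 0}, {"grip": 0.55, "delta_pos": [0, -0.03, 0], "twist": 0}, {"grip": 0.55, "delta_pos": [0, -0.03, 0], "twist": 0}, {"grip": 0.55, "delta_pos": [0, -0.03, 0], "twist": 0}, {"grip": 0.55, "delta_pos": [0, -0.03, 0], "twist": 0}, {"grip": 0.55, "delta_pos": [0, -0.03, 0], "twist": 0}, {"grip": 0.55, "delta_pos": [0, -0.03, 0], "twist": 0}, {"grip": 0.55, "delta_pos": [0, -0.03, 0], "twist": 0}, {"grip": 0.55, "delta_pos": [0, -0.03, 0], "twist": 0}]}}

```text
clock: 31.98
position: [0.4273, -0.1509, 0.066]
ee_rot: [0.487, 0.513, 0.487, -0.513]
contact_force: [0.7, 0.2, -0.4]
width: 0.047
```

Request:
{"method": "step_arm", "body": {"increments": [{"grip": 0.6, "delta_pos": [0, -0.03, 0], "twist": 0}, {"grip": 0.6, "delta_pos": [0, -0.02, 0], "twist": 0}, {"grip": 0.6, "delta_pos": [0, -0.01, 0], "twist": 0}, {"grip": 0.6, "delta_pos": [0, 0, 0], "twist": 0}, {"grip": 0.6, "delta_pos": [0, 0, 0], "twist": 0}, {"grip": 0.6, "delta_pos": [0, 0, 0], "twist": 0}]}}

```text
clock: 32.48
position: [0.4272, -0.208, 0.0657]
ee_rot: [0.486, 0.513, 0.487, -0.513]
contact_force: [-0.8, 0.5, -0.3]
width: 0.0514
```

```bash
python3 - <<'E'
from rig import manip
from h import *
c=wrist(manip,"pics/w13.png");im=c["img"];h=cv2.cvtColor(im,cv2.COLOR_RGB2HSV)
red=((h[...,0]<12)|(h[...,0]>170))&(h[...,1]>90)&(h[...,2]>60)
for r in rect(c,red,.028,200): print("red",*r)
t=manip.get_image("top");im,k=up(t,(209,266,195,233));h=cv2.cvtColor(im,cv2.COLOR_RGB2HSV)
for r in rect(k,((h[...,0]<12)|(h[...,0]>170))&(h[...,1]>90)&(h[...,2]>60),.031,100): print("top seated",*r)
E
```

```text
t32.5 pos [ 427.2 -208.    65.7] jaw -3.0 w 51.4 q [-0.6   0.24  1.9   0.    1.   -0.55] F [-0.8  0.5 -0.3]
red [276. 228.] [ 427.9 -211. ] 87.0 [30.3 27.3]
top seated [66. 78.] [513.2 409.2] -88.6 [27.8 27. ]
```

Request:
{"method": "step_arm", "body": {"increments": [{"grip": 0.6, "delta_pos": [0, -0.0035, -0.012], "twist": 0}, {"grip": 0.6, "delta_pos": [0, 0, -0.022], "twist": 0}, {"grip": 0.6, "delta_pos": [0, 0, -0.022], "twist": 0}, {"grip": 0.6, "delta_pos": [0, 0, -0.016], "twist": 0}, {"grip": 0.6, "delta_pos": [0, 0, -0.009], "twist": 0}, {"grip": 0.6, "delta_pos": [0, 0, -0.003], "twist": 0}, {"grip": 0.6, "delta_pos": [0, 0, 0], "twist": 0}, {"grip": 0.6, "delta_pos": [0, 0, 0], "twist": 0}]}}

```text
clock: 33.25
position: [0.4284, -0.2131, -0.0175]
ee_rot: [0.487, 0.513, 0.486, -0.513]
contact_force: [-0.8, 0.3, -0.2]
width: 0.051
```

Request:
{"method": "step_arm", "body": {"increments": [{"grip": 0, "delta_pos": [0, 0, 0], "twist": 0}, {"grip": 0, "delta_pos": [0, 0, 0], "twist": 0}, {"grip": 0, "delta_pos": [0, 0, 0], "twist": 0}, {"grip": 0, "delta_pos": [0, 0, 0], "twist": 0}, {"grip": 0, "delta_pos": [0, 0, 0], "twist": 0}]}}

```text
clock: 33.67
position: [0.4285, -0.2136, -0.0171]
ee_rot: [0.487, 0.513, 0.486, -0.513]
contact_force: [-1.3, 1.2, 6.2]
width: 0.0257
```

Request:
{"method": "step_arm", "body": {"increments": [{"grip": 0, "delta_pos": [0, 0, 0.01], "twist": 0}, {"grip": 0, "delta_pos": [0, 0, 0.02], "twist": 0}, {"grip": 0, "delta_pos": [0, 0, 0.03], "twist": 0}, {"grip": 0, "delta_pos": [0, 0.015, 0.02], "twist": 0}, {"grip": 0, "delta_pos": [0, 0.03, 0], "twist": 0}, {"grip": 0, "delta_pos": [0, 0.03, 0], "twist": 0}, {"grip": 0, "delta_pos": [0, 0.03, 0], "twist": 0}, {"grip": 0, "delta_pos": [0, 0.03, 0], "twist": 0}, {"grip": 0, "delta_pos": [0, 0.03, 0], "twist": 0}, {"grip": 0, "delta_pos": [0, 0.03, 0], "twist": 0}]}}

```text
clock: 34.5
position: [0.4274, -0.0167, 0.062]
ee_rot: [0.487, 0.513, 0.486, -0.513]
contact_force: [0.5, 0.1, -0.9]
width: 0.0259
```

Request:
{"method": "step_arm", "body": {"increments": [{"grip": 0, "delta_pos": [0, 0.03, 0], "twist": 0}, {"grip": 0, "delta_pos": [0, 0.03, 0], "twist": 0}, {"grip": 0, "delta_pos": [0, 0.03, 0], "twist": 0}, {"grip": 0, "delta_pos": [0, 0.03, 0], "twist": 0}, {"grip": 0, "delta_pos": [0, 0.03, 0], "twist": 0}, {"grip": 0, "delta_pos": [0, 0.03, 0], "twist": 0}, {"grip": 0, "delta_pos": [0, 0.03, 0], "twist": 0}, {"grip": 0, "delta_pos": [0, 0.03, 0], "twist": 0}, {"grip": 0, "delta_pos": [0.01, 0.03, 0], "twist": 0}, {"grip": 0, "delta_pos": [0.015, 0.03, 0], "twist": 0}]}}

```text
clock: 35.33
position: [0.451, 0.2832, 0.0619]
ee_rot: [-0.487, -0.512, -0.487, 0.513]
contact_force: [0.3, -0.8, 0.5]
width: 0.0259
```

Request:
{"method": "step_arm", "body": {"increments": [{"grip": 0, "delta_pos": [0.02, 0.025, 0], "twist": 0}, {"grip": 0, "delta_pos": [0.015, 0.02, 0], "twist": 0}, {"grip": 0, "delta_pos": [0.01, 0.01, 0], "twist": 0}, {"grip": 0, "delta_pos": [0, 0, 0], "twist": 0}, {"grip": 0, "delta_pos": [0, 0, 0], "twist": 0}]}}

```text
clock: 35.75
position: [0.4974, 0.337, 0.0614]
ee_rot: [-0.487, -0.512, -0.487, 0.513]
contact_force: [-0.9, -0.3, -0.5]
width: 0.0258
```

Request:
{"method": "step_arm", "body": {"increments": [{"grip": 0, "delta_pos": [0.001, 0.001, -0.012], "twist": 0}, {"grip": 0, "delta_pos": [0, 0, -0.02], "twist": 0}, {"grip": 0, "delta_pos": [0, 0, -0.02], "twist": 0}, {"grip": 0, "delta_pos": [0, 0, -0.014], "twist": 0}, {"grip": 0, "delta_pos": [0, 0, -0.007], "twist": 0}, {"grip": 0, "delta_pos": [0, 0, -0.002], "twist": 0}, {"grip": 0, "delta_pos": [0, 0, 0], "twist": 0}, {"grip": 0, "delta_pos": [0, 0, 0], "twist": 0}]}}

```text
clock: 36.42
position: [0.4993, 0.338, -0.0122]
ee_rot: [0.487, 0.514, 0.486, -0.512]
contact_force: [0.2, 0.8, 0.1]
width: 0.0258
```

Seating takes z ≈ −14. I'll go down the last 2 mm, release, and retreat toward the robot for the check.

Request:
{"method": "step_arm", "body": {"increments": [{"grip": 0, "delta_pos": [0, 0, -0.002], "twist": 0}, {"grip": 0, "delta_pos": [0, 0, 0], "twist": 0}, {"grip": 0.55, "delta_pos": [0, 0, 0], "twist": 0}, {"grip": 0.55, "delta_pos": [0, 0, 0], "twist": 0}, {"grip": 0.55, "delta_pos": [0, 0, 0], "twist": 0}, {"grip": 0.55, "delta_pos": [0, 0, 0.01], "twist": 0}, {"grip": 0.55, "delta_pos": [0, 0, 0.02], "twist": 0}, {"grip": 0.55, "delta_pos": [0, 0, 0.03], "twist": 0}, {"grip": 0.55, "delta_pos": [0, 0, 0.04], "twist": 0}, {"grip": 0.55, "delta_pos": [0, 0, 0.04], "twist": 0}]}}

```text
clock: 37.25
position: [0.4979, 0.3375, 0.1263]
ee_rot: [-0.486, -0.512, -0.487, 0.514]
contact_force: [1.6, 0.5, -0.0]
width: 0.047
```

Request:
{"method": "step_arm", "body": {"increments": [{"grip": 0.55, "delta_pos": [-0.015, 0, 0.04], "twist": 0}, {"grip": 0.55, "delta_pos": [-0.015, 0, 0.04], "twist": 0}, {"grip": 0.55, "delta_pos": [-0.015, 0, 0.04], "twist": 0}, {"grip": 0.55, "delta_pos": [-0.015, 0, 0.03], "twist": 0}, {"grip": 0.55, "delta_pos": [-0.015, 0, 0], "twist": 0}, {"grip": 0.55, "delta_pos": [0, 0, 0], "twist": 0}, {"grip": 0.55, "delta_pos": [0, 0, 0], "twist": 0}, {"grip": 0.55, "delta_pos": [0, 0, 0], "twist": 0}]}}

```text
clock: 37.92
position: [0.4247, 0.3375, 0.2706]
ee_rot: [-0.487, -0.512, -0.487, 0.514]
contact_force: [0.4, -0.4, 0.4]
width: 0.047
```

```bash
python3 - <<'E'
from rig import manip
from h import *
import pickle
c=wrist(manip);pickle.dump(c,open("w14.pkl","wb"));im=c["img"];h=cv2.cvtColor(im,cv2.COLOR_RGB2HSV)
for r in rect(c,((h[...,0]<12)|(h[...,0]>170))&(h[...,1]>90)&(h[...,2]>60),.031,150): print("red",*r)
for r in rect(c,im.min(2)>190,.022,150): print("wh",*r)
a=cv2.resize(im[60:360,130:520],(780,600),interpolation=cv2.INTER_CUBIC);cv2.imwrite("pics/w14.png",a[:,:,::-1])
E
```

```text
t37.9 pos [424.7 337.5 270.6] jaw -3.0 w 47.0 q [ 0.54  0.19  1.43 -0.    1.52  0.6 ] F [ 0.4 -0.4  0.4]
red [335. 163.] [498.9 339.3] -12.3 [28.4 28.2]
red [349. 102.] [514.8 410.5] 42.9 [28.1 27.5]
wh [ 40. 345.] [63.1 91.6] -61.0 [59.  34.5]
wh [554. 365.] [826.4  11.2] -79.2 [140.   25.9]
wh [ 49. 313.] [ 86.4 129.3] -0.4 [153.6  89.2]
wh [486. 299.] [714.4 134.6] -34.5 [331.7 161.8]
wh [432. 249.] [630.5 215.3] -1.5 [159.1   4. ]
wh [406. 194.] [590.7 294.2] 87.1 [46.5 13.2]
wh [480. 163.] [681. 329.] -83.4 [41.7 22.2]
wh [518. 170.] [733.9 317.2] -71.3 [66.1 54.2]
wh [266. 172.] [411.7 331.9] 83.9 [99.2 52.6]
wh [413. 137.] [594.6 365.4] 87.2 [45.8 13.4]
wh [268. 112.] [419.3 403.4] -6.2 [52.5 28. ]
wh [536.  70.] [734.3 431. ] -75.7 [116.1  55.7]
wh [286.   6.] [448.3 511. ] -3.1 [53.8 20.6]
```

View pics/w14.png

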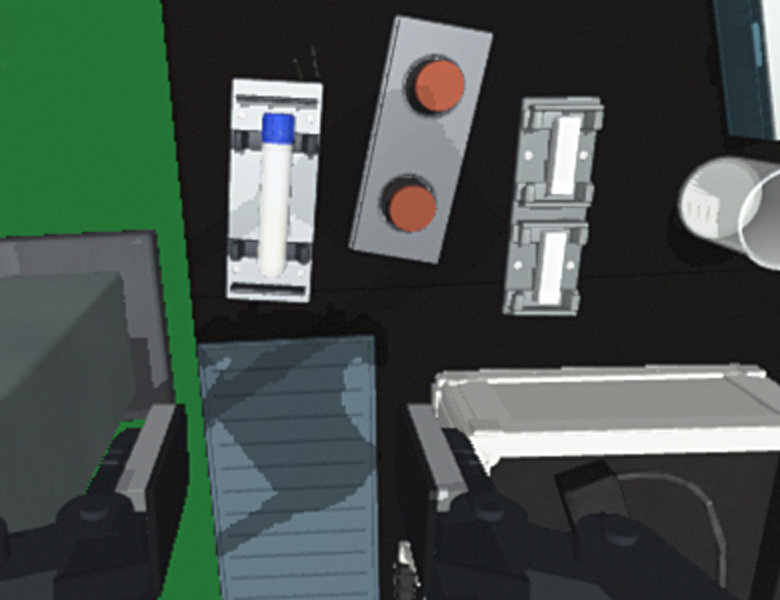

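The last view shows all five pieces seated and level: the tube at crop (275,195), stoppers at (440,85) and (411,207), cuvettes at (566,153) and (552,267). The beaker is in place and the gripper is clear, so I'm handing in.

```bash
python3 - <<'E'
from rig import manip
print(manip.sign_off())
E
```

```text
the job is handed in; nothing more can be done
None
```

All five pieces are in their holders, and I handed the job in at about 38 s on the robot's clock. The sign-off gives no verdict.

- **Placing:** the 103 mm tube is in the cradle, the cuvettes are in the two rack bays, and the stoppers stand in the two seats. I left the longer tube off the mat alone as a decoy.
- **What went wrong:** the first two grasps of the tube closed on nothing. The real fingertips end about 32 mm short of the stated TCP, so I grasped and placed that much lower from then on.
- **Last checks, from the wrist camera:**
  - **Cuvettes:** about 2 mm off their bay centres and lined up with the rack.
  - **Stoppers:** within about 1 mm of their seat centres. They look round from above, so upright.
  - **Tube:** looks centred between the end stops. I judged this by eye, because the white cradle plate merged with the tube in the mask.
- **Disagreement:** the block centre came out 506 to 509 mm in x from different views, and I used 507. An earlier top view put one stopper about 2 mm from the seat centre, within tolerance.
- **Not measured:** seating heights came only from the pictures and the release heights. The beaker looked unmoved; I did not check the timer at the end, but the gripper never worked near it.

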